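Index the dial fixture and snap the last sensor cover home

ROBOT

A 6-joint arm with a two-finger parallel gripper is mounted at the origin on the work surface. World frame = base frame: x ahead of the robot, y to its left, z up, the work surface at z = 0. Lengths are in m, angles in rad, forces in N, time in s.
With the tool pointing down it reaches from about 0.35 to 0.975 m from the base axis. Payload 4.9 kg.
Tool frame: the origin (TCP) lies midway between the tips of the shut fingers; the grasp point (between the pads) lies 19 mm behind it; z points along the fingers, y is the direction in which the jaws open and shut (so a half turn about z gives the same grasp; the last joint's range is limited). The gripper opens to 85 mm and grips with 20 to 120 N. Pads are 22 mm wide; open, the fingers measure 114 mm over their backs; the gripper's body (76 mm by 85 mm) begins 54 mm behind the grasp point. The pads swing forward as they close: fully open they stand 13 mm farther back than shut.
Start: joints at [1.061, 0.053, 1.613, -0, 1.476, -0.119], TCP at [0.238, 0.578, 0.231] pointing down, gripper open.
Joint ranges: [-3.01, 3.01], [-1.01, 2.22], [0.06, 2.58], [-1.02, 4.17], [0.09, 2.62], [-3.14, 3.14]. Speed limits (rad/s): [2.57, 2.57, 3.14, 3.14, 3.14, 3.14].

INTERFACE

Orientations are given as a rotation vector (axis times angle).
In Python, from station import ctrl gives the robot as it stands.
- The arm moves only by the tool jog_arm, never from a script. Its argument "steps" is a list of rows, each an object of numbers: "dx", "dy", "dz": the shift along the world's x, y, z in units of 60 mm (1.0 is 60 mm); "twist": the turn about the world's z in units of 10 degrees (1.0 is 10 degrees). A call has 1 to 5 rows; each row is the pose to reach, as a shift and turn from the pose measured when the call began; what a row does not reach only later rows make up. A row lasts 1/8 s, in which the tool goes at most 62.5 mm and 10.7 degrees, less where a joint would pass 70% of its speed; a pose out of reach is approached as far as the arm can. A call with a gripper value outside its range is refused whole. "gripper" is the closure in counts, from 0 (fully open) to 255 (shut), set as the call begins (left out, the last holds). The fingers move at their own pace and stop on an object; "newtons" is the grip in N (left out, the last holds). Time passes only in rows, so rows that repeat a pose let the fingers close. It gives the time, the measured TCP pose, the force and the opening at its end, in the units of the state.
- ctrl.get_obs(): the state, without advancing time (a new reading comes with each control period).
- ctrl.get_image(name): name is "scene" or "top" or "wrist"; returns a dict with "frame" (420x560x3 uint8, red, green, blue), "range_z" (420x560 float32, m along the optical axis (not along the pixel's ray), 0 where there is no reading), "fx", "fy", "cx", "cy" (pixels), "extrinsics" (4x4, takes a point from camera to world coordinates). Camera axes: x right, y down, z forward; pixel columns grow to the right and rows downward; lengths in m; the calibration is good to about 2 mm. A picture is of the moment at which its call begins.
- ctrl.finish_job(): hands the job in, once; it reports no verdict.
The state is a dict: "t": time; "q": joint angles; "dq": joint speeds; "effort": joint torques, N m; "tool_pos": TCP position; "tool_rot": TCP orientation; "contact_force": force on the tool from outside, world axes, zero at the start; "wrist_torque": the same for the moment, N m; "opening": finger opening in m.
Only numpy, scipy, OpenCV 4.12 (cv2) and the standard library are available. Lean on these libraries where they do the work, as an engineer would, in place of code of your own. Each camera call takes 0.05 s, during which the arm holds its last target.

TASK

One sensor housing on the round indexing fixture is still open. Swing the fixture's hand lever once, all the way to its stop, and let it spring back, so that the dial brings the open housing over the steel anvil on the robot's side; then take the blue cover from its tray and press it squarely down onto that housing until both catches snap over it and it sits fully home. Finish while still holding the cover and pressing it firmly down, without letting go, and leave the other things on the bench where they are.

Things in the scene. Friction and masses are not known exactly. Their poses are not given: they have to be found in the camera images.
- dial_axis (a point): Indexing fixture, fixed to the bench (place and heading vary): a round aluminium dial, 236 mm across, turning on a vertical axis over a 240 mm square base plate. Point: on the axis, level with the dial's top face, 56 mm above the bench. Its -x axis points to the press station, 78 mm out, where a steel anvil block stands under the dial's rim.
- dial (a joint): Angle of the dial (rad), counter-clockwise from above positive, starts near 0. Six stations every 60 degrees: three finished units with blue covers (64 x 40 mm, tops 104 mm above the bench), one open housing, two empty. One full stroke of the lever leaves it at 1.05. A friction brake of 0.3 N m holds it; it does not go back with the lever.
- lever (a joint): Hand lever (rad): 0 at rest, growing counter-clockwise seen from above, rigid stop at 1.19. It turns about the dial's axis, under the dial. A spring brings it back to 0 in about a second when let go; a ratchet pawl takes the dial along from about 0.15 to the stop and slips on the return. It needs 1 to 7 N at the grip.
- lever_grip (a point): The lever's upright black round grip with a red end: 22 mm diameter, 44 mm tall, 53 to 97 mm above the bench, 165 mm from the dial's axis (36 mm clear of its rim), on the fixture's +y side. Point: on the grip's axis, 78 mm above the bench; it travels with the lever. Its x axis points radially outward.
- housing_rim (a point): The open sensor housing on the dial: a grey open box, 54 x 40 x 22 mm, 2.5 mm walls, opening 49 x 35 mm, green circuit board inside. Point: centre of its opening, level with its rim, 78 mm above the bench and 78 mm from the dial's axis. Its x axis runs along the 54 mm side, radially outward. It starts 60 degrees clockwise from the press station and rides with the dial.
- housing: The same housing; origin at the centre of its underside, 22 mm below the rim. At each 54 mm end stands a black spring catch, 14 mm wide, reaching 11.5 mm above the rim and 31 mm from the centre; its nose slopes inward and overlaps the cover's flange by 2 mm.
- cover_grip (a point): Loose blue cover, lying skirt down in its tray. Point: centre of its hood, the part to grasp: 34 (x) x 26 (y) x 20 mm tall, black lens on top. Below it a flange 53 (x) x 39 (y) x 2.5 mm, its top 10 mm below this point, then a tapered skirt 9 mm deep (40 x 26 mm at the foot, 46 x 31 mm at the flange) that drops into the housing. Fits either way round (half a turn).
- cover: The same cover, 35 g; origin at its underside, 21.5 mm below cover_grip. Fully home, cover_grip is 12.5 mm above housing_rim, flange on the rim. Going down, the catches resist from about 8 mm before home; the push rises to some 7 to 15 N, drops suddenly as they snap over the flange, then the flange lands on the rim.
- tray_a: Low grey tray that holds the cover, fixed, 100 x 90 x 10 mm, 3 mm walls and floor; origin under its centre.
- tray_b: Same tray with two dark lens barrels; it may stand where the other tray does in another start.
- lens0: Loose dark lens barrel in the other tray, 24 mm across, 14 mm tall; leave alone. Origin under its centre.
- lens1: The second one, the same.
- screwdriver: Screwdriver with an orange handle, 170 mm long, lying on the bench; leave alone. Origin under its middle.
- tape_roll: Yellow roll of tape lying flat, 76 mm across, 19 mm tall; leave alone. Origin under its centre.
- tube_rack: Blue rack with five capped tubes, 160 x 50 x 104 mm, behind the fixture; leave alone. Origin under its centre.
- wash_bottle: White bottle with a red cap, 60 mm across, 150 mm tall, behind the fixture; leave alone. Origin under its centre.
- tweezers: Steel tweezers, 115 mm long, lying on the bench; leave alone. Origin under its middle.
Mind the look-alikes: they are no part of the job. Of the things like the cover, leave any that is brown; of the rest the smaller one is meant.

How it is judged:
By the outcome, as a careful person would: the job done as asked, in the order asked, and still so for the second after the job is handed in, while the arm keeps its last pose, push and grip.
It also fails if it takes over 58 s, if anything falls off the work surface, if the arm or the gripper's body presses on something with over 40 N, if the wrist force passes 120 N, or if a joint passes its speed limit or range.

## Working session

There is one attempt and no reset: what is moved stays moved. The work goes in short steps, Python scripts to look and compute and a tool call to move; the robot and the scene stay as the last step left them, time stands still between calls to the robot, and variables do not carry over. Pictures are saved under pics/ and viewed, and the job is handed in when it is done.

Besides the shell and the picture viewer there is one more tool, called after "Call:" by a JSON object that holds its "op" and its "data". jog_arm: Moves the arm, as the interface text tells. Its arguments: {"type":"object","properties":{"steps":{"type":"array"},"gripper":{"type":"number"},"newtons":{"type":"number"}},"required":["steps"]}

```bash
ls; mkdir -p pics
cat > h.py <<'E'
import numpy as np,cv2
from station import ctrl
def snap(n,f):
    im=ctrl.get_image(n); cv2.imwrite('pics/'+f+'.png',im['frame'][:,:,::-1]); 
    np.savez('pics/'+f+'.npz',**{k:np.array(v) for k,v in im.items()}); return im
def ld(f): return np.load('pics/'+f+'.npz')
def pt(im,u,v,z=None,r=1):
    """world point; with z given intersect ray with plane z"""
    E=im['extrinsics']; d=np.array([(u-im['cx'])/im['fx'],(v-im['cy'])/im['fy'],1.])
    if z is None:
        p=im['range_z'][int(v)-r:int(v)+r+1,int(u)-r:int(u)+r+1]; p=p[p>0]; s=np.median(p)
    else: s=(z-E[2,3])/(E[:3,:3]@d)[2]
    return E[:3,:3]@(d*s)+E[:3,3]
def crop(f,x0,y0,x1,y1,k,o):
    a=cv2.imread('pics/'+f+'.png')[y0:y1,x0:x1]; cv2.imwrite('pics/'+o+'.png',cv2.resize(a,None,fx=k,fy=k,interpolation=cv2.INTER_CUBIC))
E
python3 - <<'E'
from h import *
for n in ['scene','top','wrist']: snap(n,n+'0')
o=ctrl.get_obs();print(o)
E
```

```text
pics
{'t': 0.15, 'q': array([ 1.06101571e+00,  5.31996714e-02,  1.61397308e+00,  5.18603509e-06,
        1.47602335e+00, -1.19031444e-01]), 'dq': array([-0.00198003, -0.00057089, -0.00522409, -0.00022846,  0.00091874,
        0.00069272]), 'effort': array([ 6.74022681e-05, -3.94245923e+01, -3.70720375e+01, -1.84635919e-04,
        4.71304244e-03, -8.41984956e-06]), 'tool_pos': array([0.2378264 , 0.57745248, 0.23035218]), 'tool_rot': array([-6.09793339e-01, -3.08133161e+00,  2.39234452e-03]), 'contact_force': array([-0.69731616, -0.73134594, -0.16083785]), 'wrist_torque': array([-0.01699043,  0.01960263, -0.0265268 ]), 'opening': 0.08548800285803906}
```

View pics/scene0.png

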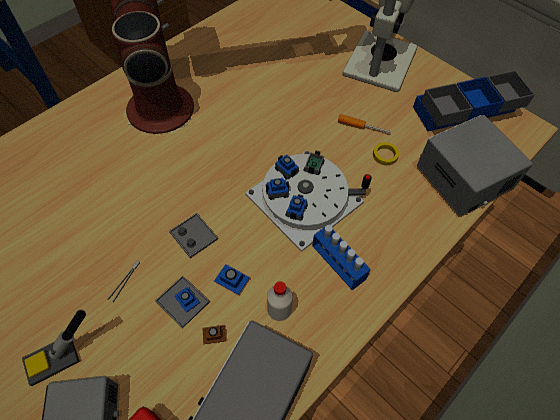

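View pics/top0.png

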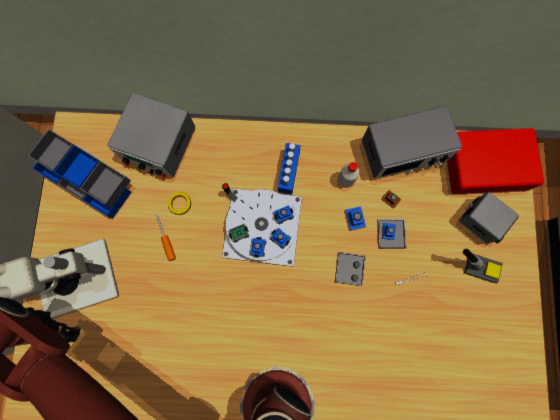

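View pics/wrist0.png

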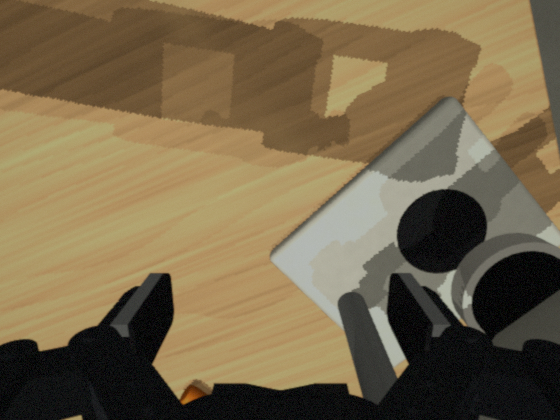

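Run:
```python
from h import *
crop('top0',330,180,430,290,6,'c1'); crop('top0',210,170,310,275,6,'c2'); crop('scene0',150,210,260,350,5,'c3')
im=ld('top0')
for n,u,v in [('tray cover',390,231),('big',356,216),('brown',391,198),('grip red',225,187),('grip',229,195),('dial c',261,224),('base tl',228,191),('base tr',299,193),('base bl',224,260),('base br',294,264),('housing',238,233),('trayfloor',400,243)]:
    print(n,pt(im,u,v).round(4))
```

```text
tray cover [ 0.5632 -0.3461  0.0364]
big [ 0.6059 -0.2313  0.0475]
brown [ 0.6765 -0.3506  0.0329]
grip red [0.67   0.1997 0.0971]
grip [0.6606 0.1951 0.03  ]
dial c [0.5596 0.0784 0.0711]
base tl [0.665  0.1938 0.0667]
base tr [ 6.871e-01 -4.120e-02 -5.000e-04]
base bl [0.4439 0.199  0.0016]
base br [ 0.442  -0.0349  0.0028]
housing [0.5274 0.1509 0.0659]
trayfloor [ 0.5297 -0.388   0.0033]
```

View pics/c1.png

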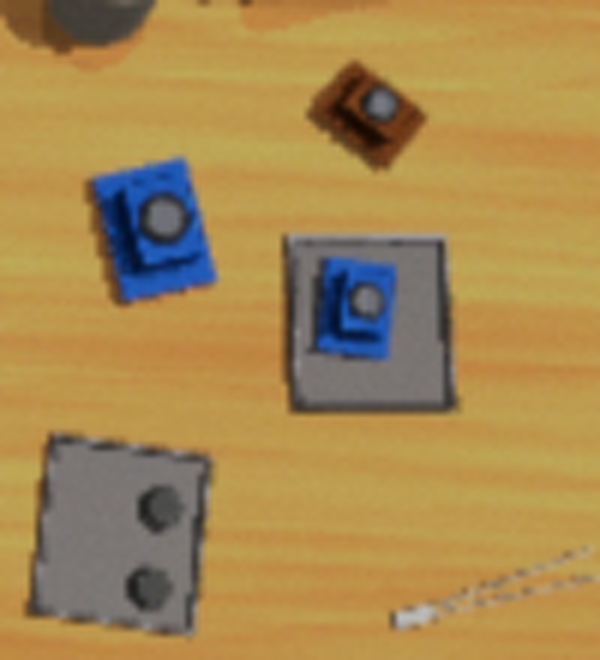

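View pics/c2.png

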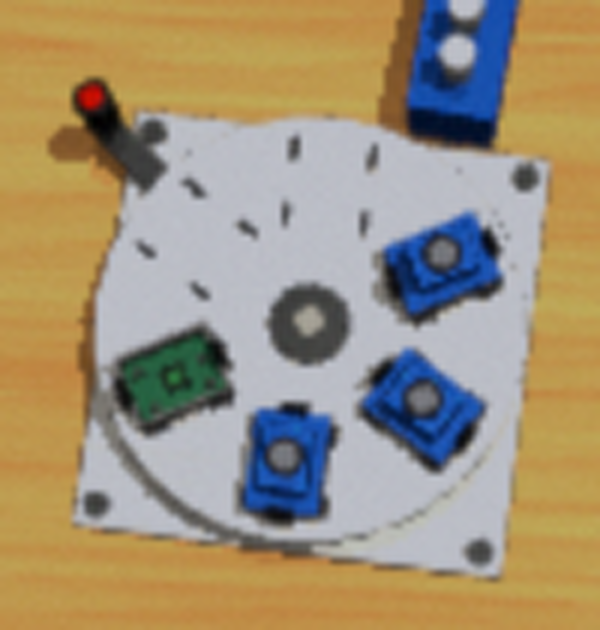

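View pics/c3.png

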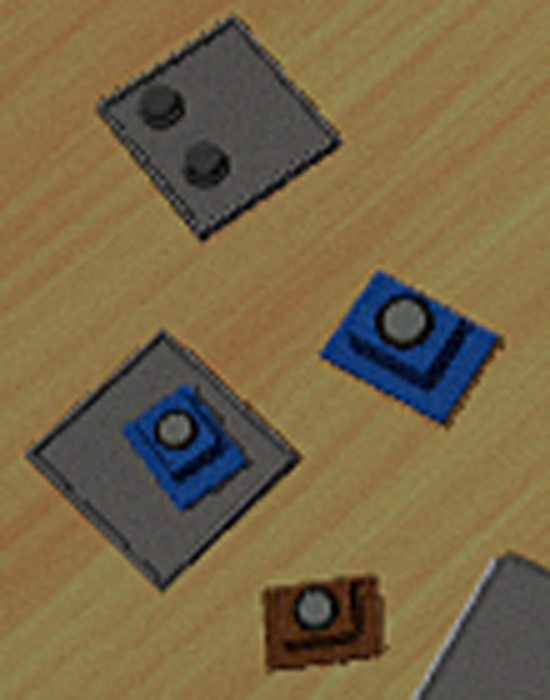

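Run:
```python
from h import *
im=ld('wrist0');E=im['extrinsics'];print(E.round(3),im['fx'],im['fy'],im['cx'],im['cy'])
t=ld('top0')
P=lambda x,y,z:pt(t,210+x/6,170+y/6,z)[:2].round(4)
for c in [(137,112),(550,158),(498,578),(75,525)]: print(P(*c,0.01))
print('hub',P(310,320,.06),'red',P(92,97,.097),'cover', pt(t,330+366/6,180+300/6,.043))
# obstacles height map near
z=t['range_z'];R=E
for (u,v) in [(20,280),(90,265),(75,280),(150,130),(80,175)]: print(u,v,pt(t,u,v).round(3))
```

```text
[[ 0.382  0.886  0.262  0.17 ]
 [ 0.924 -0.365 -0.111  0.606]
 [-0.003  0.284 -0.959  0.373]
 [ 0.     0.     0.     1.   ]] 364.8609765113665 364.8609765113665 279.9736573495424 211.23531278791737
[0.6885 0.1868]
[ 0.6731 -0.0506]
[ 0.4335 -0.0318]
[0.4512 0.2033]
hub [0.5638 0.0771] red [0.6729 0.1988] cover [ 0.5655608  -0.34771813  0.043     ]
20 280 [0.343 0.686 0.282]
90 265 [0.399 0.583 0.127]
75 280 [0.354 0.672 0.026]
150 130 [0.836 0.448 0.137]
80 175 [0.698 0.693 0.057]
```

Call:
{"op": "jog_arm", "data": {"steps": [{"dz": 0.7},{"dz": 1.3,"dy": -0.5},{"dz": 1.7,"dx": 0.6,"dy": -1.2},{"dz": 1.7,"dx": 1.2,"dy": -2,"twist": -1},{"dz": 1.7,"dx": 1.9,"dy": -2.7,"twist": -2}]}}

```text
validation failed for argument at $.st...
```

Call:
{"op": "jog_arm", "data": {"steps": [{"dx": 0.7,"dy": -0.7},{"dx": 1.4,"dy": -1.4},{"dx": 2.1,"dy": -2.1},{"dx": 2.8,"dy": -2.9},{"dx": 3.5,"dy": -3.7}]}}

```text
validation failed for argument at $.st...
```

Call:
{"op": "jog_arm", "data": {"steps": [{"dx": 0,"dy": 0,"dz": 0.7,"twist": 0},{"dx": 0,"dy": -0.5,"dz": 1.3,"twist": 0},{"dx": 0.6,"dy": -1.2,"dz": 1.7,"twist": 0},{"dx": 1.2,"dy": -2,"dz": 1.7,"twist": -1},{"dx": 1.9,"dy": -2.7,"dz": 1.7,"twist": -2}]}}

```text
t: 0.78
tool_pos: [0.3524, 0.4141, 0.3328]
tool_rot: [-1.143, -2.926, 0.001]
contact_force: [1.0, 0.2, -0.2]
opening: 0.0855
```

Call:
{"op": "jog_arm", "data": {"steps": [{"dx": 0.6,"dy": -0.7,"dz": 0,"twist": 0},{"dx": 1.2,"dy": -1.4,"dz": 0,"twist": 0},{"dx": 1.8,"dy": -2.2,"dz": 0,"twist": 0},{"dx": 2.4,"dy": -3,"dz": 0,"twist": 0},{"dx": 3,"dy": -3.8,"dz": 0,"twist": 0}]}}

```text
t: 1.4
tool_pos: [0.5332, 0.1843, 0.3325]
tool_rot: [-1.143, -2.926, 0.001]
contact_force: [0.6, 2.0, -0.7]
opening: 0.0853
```

Run:
```python
from h import *
snap('wrist','w1');print(ctrl.get_obs()['tool_pos'])
```

```text
[0.53655023 0.17867061 0.33187037]
```

View pics/w1.png

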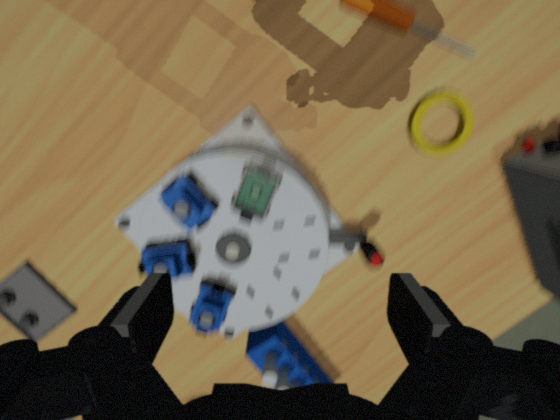

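Run:
```python
from h import *
snap('wrist','w2');print(ctrl.get_obs()['tool_pos'])
crop('w2',110,90,400,350,2.7,'w2c')
```

```text
[0.5346411  0.18169783 0.33175939]
```

View pics/w2c.png

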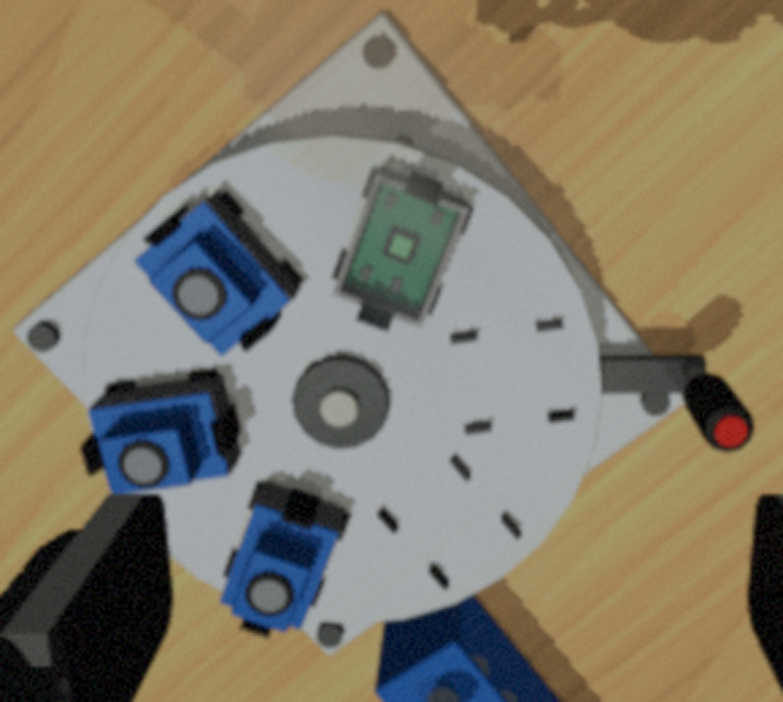

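Run:
```python
from h import *
im=ld('w2');c=lambda x,y:(110+x/2.7,90+y/2.7)
S=[pt(im,*c(*p)) for p in [(379,50),(43,336),(329,634),(656,402)]]
print(np.round(S,4),np.mean(S,0).round(4))
red=pt(im,*c(731,431),.097);print('red',red,pt(im,*c(731,431)))
rim=np.array([pt(im,*c(*p),.056)[:2] for p in [(345,135),(602,392),(592,465),(545,550),(168,205),(85,320),(505,576)]])
from scipy.optimize import least_squares
r=least_squares(lambda q:np.hypot(*(rim-q[:2]).T)-.118,[.56,.077]);print('axis',r.x,r.fun.round(4))
A=r.x
print('hub',pt(im,*c(341,401)))
hc=np.array([pt(im,*c(*p),.078)[:2] for p in [(371,163),(471,202),(427,325),(337,288)]]);print('housing ctr',hc.mean(0))
h=hc.mean(0)-A;print(np.hypot(*h),np.degrees(np.arctan2(h[1],h[0])))
g=red[:2]-A;print(np.hypot(*g),np.degrees(np.arctan2(g[1],g[0])))
a,b,cc,d=[s[:2] for s in S]
for v in (a-b,d-cc,a-d,b-cc): print(np.degrees(np.arctan2(v[1],v[0])))
```

```text
[[ 0.463   0.1964  0.0187]
 [ 0.447  -0.0165  0.018 ]
 [ 0.6591 -0.0332  0.0184]
 [ 0.6762  0.1792  0.0183]] [0.5614 0.0815 0.0184]
red [0.67366481 0.20227132 0.097     ] [0.67268325 0.2024112  0.09893317]
axis [0.56341542 0.07968408] [ 0.0016 -0.0008  0.0002  0.0019 -0.0028  0.0016 -0.0017]
hub [0.55980829 0.08396268 0.0693679 ]
housing ctr [0.52697912 0.15336422]
0.08219712109866503 116.31331241522173
0.16487134649728885 48.033225359360024
85.70299645449371
85.39581904756164
175.3633113644226
175.51315226890364
```

Call:
{"op": "jog_arm", "data": {"steps": [{"dx": 0.8,"dy": 0.1,"dz": 0,"twist": 0},{"dx": 1.6,"dy": 0.2,"dz": 0,"twist": 0},{"dx": 2.31,"dy": 0.34,"dz": 0,"twist": 0},{"dx": 2.31,"dy": 0.34,"dz": -0.8,"twist": 0},{"dx": 2.31,"dy": 0.34,"dz": -1.6,"twist": 0}], "gripper": 90, "newtons": 60}}

```text
t: 2.12
tool_pos: [0.6736, 0.203, 0.2346]
tool_rot: [1.152, 2.923, -0.003]
contact_force: [0.1, 0.2, 0.0]
opening: 0.055
```

Run:
```python
from h import *
snap('wrist','w3');o=ctrl.get_obs();print(o['tool_pos'],o['opening'])
```

```text
[0.66944905 0.20224789 0.22490013] 0.05554296988020226
```

View pics/w3.png

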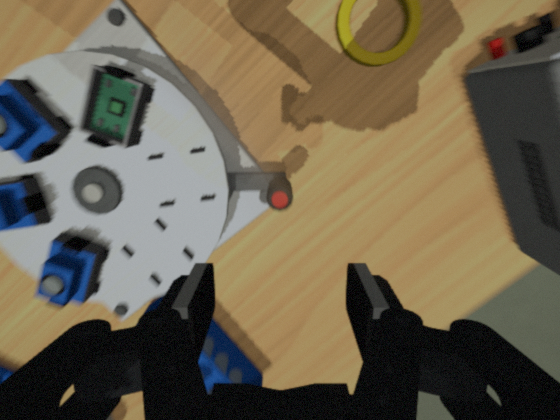

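Run:
```python
from h import *
im=snap('wrist','w4');o=ctrl.get_obs();print(o['tool_pos'],o['opening'])
m=im['frame'].astype(int);k=(m[:,:,0]>150)&(m[:,:,1]<80)&(m[:,:,2]<80);k[:150]=0;k[:,:200]=0;k[:,350:]=0
v,u=np.nonzero(k);print(u.mean(),v.mean(),len(u),pt(im,u.mean(),v.mean(),.097))
```

```text
[0.66915734 0.20216163 0.22693081] 0.05538337509144262
284.94444444444446 207.5888888888889 180 [0.67240692 0.20161523 0.097     ]
```

Call:
{"op": "jog_arm", "data": {"steps": [{"dx": 0.06,"dy": 0,"dz": -0.8,"twist": 0},{"dx": 0.06,"dy": 0,"dz": -1.6,"twist": 0},{"dx": 0.06,"dy": 0,"dz": -2.2,"twist": 0},{"dx": 0.06,"dy": 0,"dz": -2.65,"twist": 0},{"dx": 0.06,"dy": 0,"dz": -2.7,"twist": 0}]}}

```text
t: 2.85
tool_pos: [0.6718, 0.2025, 0.0642]
tool_rot: [-1.146, -2.909, 0.018]
contact_force: [-0.1, 0.2, 0.3]
opening: 0.0554
```

Call:
{"op": "jog_arm", "data": {"steps": [{"dx": 0,"dy": 0,"dz": 0,"twist": 0},{"dx": 0,"dy": 0,"dz": 0,"twist": 0},{"dx": 0,"dy": 0,"dz": 0,"twist": 0}], "gripper": 255}}

```text
t: 3.22
tool_pos: [0.6731, 0.2026, 0.0672]
tool_rot: [-1.147, -2.912, 0.015]
contact_force: [-2.5, -1.7, 6.4]
opening: 0.0204
```

```bash
cat > arc.py <<'E'
import sys
from h import *
o=ctrl.get_obs();p=o['tool_pos'][:2];A=np.array([.5622,.080]);r=p-A
print(o['t'],o['tool_pos'],np.hypot(*r),'ang',np.degrees(np.arctan2(r[1],r[0])),o['contact_force'].round(1),o['opening'])
r=r/np.hypot(*r)*.165
for a in map(float,sys.argv[1:]):
    t=np.radians(a);q=A+np.array([[np.cos(t),-np.sin(t)],[np.sin(t),np.cos(t)]])@r;print(a,((q-p)/.06).round(2))
E
python3 arc.py 5 12 20 28 36
```

```text
3.225 [0.67307651 0.20258429 0.06723551] 0.1652891650149493 ang 47.870911519905185 [-2.5 -1.7  6.4] 0.020358393287455166
5.0 [-0.19  0.15]
12.0 [-0.47  0.34]
20.0 [-0.81  0.5 ]
28.0 [-1.18  0.62]
36.0 [-1.55  0.69]
```

Call:
{"op": "jog_arm", "data": {"steps": [{"dx": -0.19,"dy": 0.15,"dz": 0,"twist": 0.5},{"dx": -0.47,"dy": 0.34,"dz": 0,"twist": 1.2},{"dx": -0.81,"dy": 0.5,"dz": 0,"twist": 2},{"dx": -1.18,"dy": 0.62,"dz": 0,"twist": 2.8},{"dx": -1.55,"dy": 0.69,"dz": 0,"twist": 3.6}]}}

```text
t: 3.85
tool_pos: [0.5806, 0.2434, 0.0673]
tool_rot: [-0.186, -3.131, 0.022]
contact_force: [4.2, -5.9, -4.0]
opening: 0.0203
```

```bash
python3 arc.py 6 12 18 23 28 33
```

```text
3.85 [0.58061137 0.24344803 0.06734512] 0.16448172441530837 ang 83.57309153382812 [ 4.2 -5.9 -4. ] 0.020318674408862283
6.0 [-0.29  0.03]
12.0 [-0.57  0.01]
18.0 [-0.86 -0.03]
23.0 [-1.09 -0.09]
28.0 [-1.32 -0.17]
33.0 [-1.54 -0.26]
```

Call:
{"op": "jog_arm", "data": {"steps": [{"dx": -0.29,"dy": 0.03,"dz": 0,"twist": 0.6},{"dx": -0.57,"dy": 0.01,"dz": 0,"twist": 1.2},{"dx": -0.86,"dy": -0.03,"dz": 0,"twist": 1.8},{"dx": -1.09,"dy": -0.09,"dz": 0,"twist": 2.3},{"dx": -1.32,"dy": -0.17,"dz": 0,"twist": 2.8}]}}

```text
t: 4.47
tool_pos: [0.5022, 0.2325, 0.0674]
tool_rot: [-0.58, 3.086, -0.024]
contact_force: [6.3, -3.5, -6.2]
opening: 0.0198
```

```bash
python3 arc.py 1 2 3 4 5 6 7 8 9
```

```text
4.475 [0.50215424 0.23251253 0.06737475] 0.16390718555529876 ang 111.4900730115154 [ 6.3 -3.5 -6.2] 0.01982893703082527
1.0 [-0.05 -0.  ]
2.0 [-0.1  -0.02]
3.0 [-0.14 -0.04]
4.0 [-0.18 -0.06]
5.0 [-0.23 -0.08]
6.0 [-0.27 -0.1 ]
7.0 [-0.31 -0.12]
8.0 [-0.35 -0.15]
9.0 [-0.39 -0.17]
```

Call:
{"op": "jog_arm", "data": {"steps": [{"dx": -0.1,"dy": -0.02,"dz": 0,"twist": 0.2},{"dx": -0.18,"dy": -0.06,"dz": 0,"twist": 0.4},{"dx": -0.25,"dy": -0.09,"dz": 0,"twist": 0.5},{"dx": -0.29,"dy": -0.11,"dz": 0,"twist": 0.5},{"dx": -0.29,"dy": -0.11,"dz": 0,"twist": 0.5}]}}

```text
t: 5.1
tool_pos: [0.4884, 0.2262, 0.0675]
tool_rot: [-0.709, 3.047, -0.023]
contact_force: [17.2, 2.0, -16.7]
opening: 0.0204
```

```bash
python3 arc.py 1 2 3 4; python3 -c "
from h import *
snap('wrist','w5')"
```

```text
5.1 [0.48839302 0.22620797 0.06746386] 0.16378107514814222 ang 116.7850188356109 [ 17.2   2.  -16.7] 0.020379751603448584
1.0 [-0.05 -0.  ]
2.0 [-0.09 -0.03]
3.0 [-0.14 -0.05]
4.0 [-0.18 -0.07]
```

View pics/w5.png

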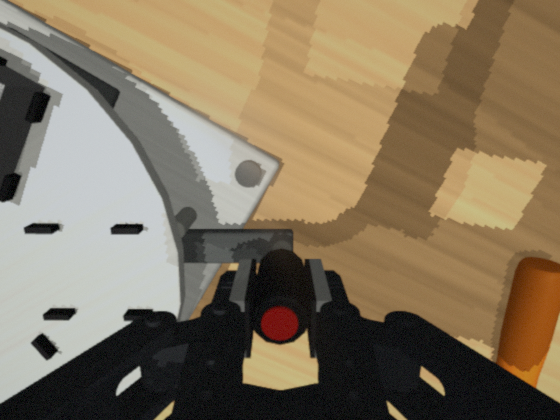

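Call:
{"op": "jog_arm", "data": {"steps": [{"dx": -0.09,"dy": -0.03,"dz": 0,"twist": 0},{"dx": -0.12,"dy": -0.04,"dz": 0,"twist": 0},{"dx": -0.12,"dy": -0.04,"dz": 0,"twist": 0}]}}

```text
t: 5.52
tool_pos: [0.4874, 0.2256, 0.0677]
tool_rot: [-0.704, 3.029, -0.019]
contact_force: [27.7, 7.6, -27.2]
opening: 0.0202
```

```bash
python3 arc.py 1 2 3 4; python3 -c "
from h import *
snap('top','t5');crop('t5',210,170,310,275,6,'t5c')"
```

```text
5.525 [0.48736667 0.22560611 0.06766235] 0.16371061592865857 ang 117.20060845376094 [ 27.7   7.6 -27.2] 0.02024543601671296
1.0 [-0.05 -0.  ]
2.0 [-0.09 -0.03]
3.0 [-0.14 -0.05]
4.0 [-0.18 -0.07]
```

View pics/t5c.png

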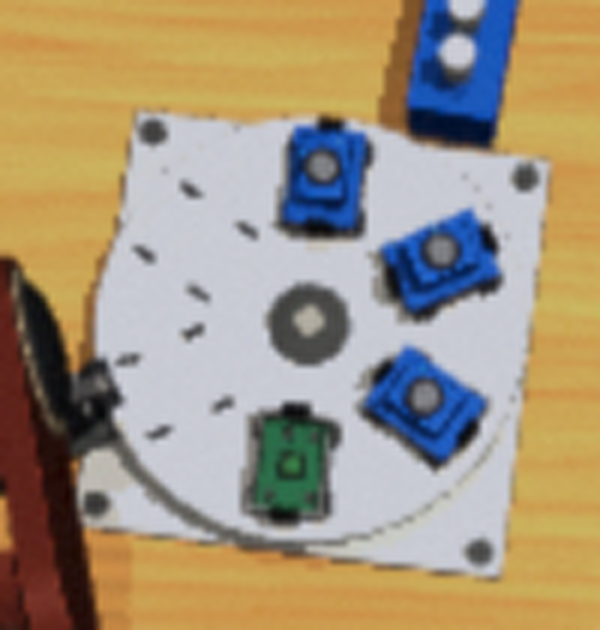

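Call:
{"op": "jog_arm", "data": {"steps": [{"dx": 0,"dy": 0,"dz": 0,"twist": 0},{"dx": 0,"dy": 0,"dz": 0,"twist": 0},{"dx": 0,"dy": 0,"dz": 0,"twist": 0},{"dx": 0,"dy": 0,"dz": 0.2,"twist": 0},{"dx": 0,"dy": 0,"dz": 0.6,"twist": 0}], "gripper": 90}}

```text
t: 6.2
tool_pos: [0.4865, 0.2254, 0.1037]
tool_rot: [-0.704, 3.032, -0.019]
contact_force: [0.9, -0.5, 0.6]
opening: 0.0552
```

```bash
python3 arc.py ; python3 -c "
from h import *
snap('wrist','w6')"
```

```text
6.2 [0.48647687 0.22537407 0.1036941 ] 0.16391343198769825 ang 117.51431859449447 [ 0.9 -0.5  0.6] 0.055219460156923895
```

View pics/w6.png

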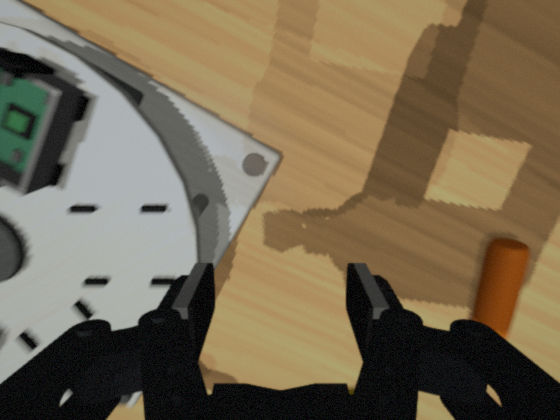

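```bash
cat > tilt.py <<'E'
from h import *
from scipy.spatial.transform import Rotation as R
o=ctrl.get_obs();m=R.from_rotvec(o['tool_rot']).as_matrix()
print(o['t'],o['tool_pos'].round(4),'z',m[:,2].round(4),'tilt in tool x,y',np.degrees(m[2,0]).round(2),np.degrees(m[2,1]).round(2),'jaw ang',np.degrees(np.arctan2(m[1,1],m[0,1])).round(1),'F',o['contact_force'].round(1),'T',o['wrist_torque'].round(2),'open',o['opening'].round(4),'q',o['q'].round(3))
E
python3 tilt.py
```

```text
Traceback (most recent call last):
  File "tilt.py", line 4, in <module>
    print(o['t'],o['tool_pos'].round(4),'z',m[:,2].round(4),'tilt in tool x,y',np.degrees(m[2,0]).round(2),np.degrees(m[2,1]).round(2),'jaw ang',np.degrees(np.arctan2(m[1,1],m[0,1])).round(1),'F',o['contact_force'].round(1),'T',o['wrist_torque'].round(2),'open',o['opening'].round(4),'q',o['q'].round(3))
                                                                                                                                                                                                                                                                      ^^^^^^^^^^^^^^^^^^
AttributeError: 'float' object has no attribute 'round'
```

```bash
sed -i "s/o\['opening'\].round(4)/round(o['opening'],4)/" tilt.py; python3 tilt.py
```

```text
6.25 [0.4893 0.2263 0.1084] z [ 0.0386 -0.0031 -0.9993] tilt in tool x,y -1.91 -1.13 jaw ang 116.1 F [1.7 1.1 2.6] T [ 0.03 -0.07 -0.04] open 0.0552 q [ 0.303 -0.065  1.944 -0.015  1.227 -1.72 ]
```

Call:
{"op": "jog_arm", "data": {"steps": [{"dx": 0,"dy": 0,"dz": 0.8,"twist": 0},{"dx": 0,"dy": -0.2,"dz": 1.7,"twist": 0},{"dx": 0.2,"dy": -0.9,"dz": 2.3,"twist": -0.8},{"dx": 0.3,"dy": -1.8,"dz": 2.3,"twist": -1.8},{"dx": 0.4,"dy": -2.8,"dz": 2.3,"twist": -2.8}], "gripper": 0}}

```text
t: 6.88
tool_pos: [0.5137, 0.0572, 0.2481]
tool_rot: [0.057, 3.105, -0.032]
contact_force: [1.3, 0.4, -0.4]
opening: 0.0854
```

```bash
python3 tilt.py
```

```text
6.875 [0.5137 0.0572 0.2481] z [ 0.0357 -0.021  -0.9991] tilt in tool x,y -2.09 -1.13 jaw ang 87.9 F [ 1.3  0.4 -0.4] T [ 0.01 -0.01 -0.03] open 0.0854 q [-0.022 -0.243  1.861 -0.02   1.487 -1.555]
```

Call:
{"op": "jog_arm", "data": {"steps": [{"dx": 0.2,"dy": -0.9,"dz": 0,"twist": 0},{"dx": 0.4,"dy": -1.9,"dz": 0,"twist": 0},{"dx": 0.6,"dy": -2.9,"dz": 0,"twist": 0},{"dx": 0.7,"dy": -3.9,"dz": 0,"twist": 0},{"dx": 0.8,"dy": -4.9,"dz": 0,"twist": 0}]}}

```text
t: 7.5
tool_pos: [0.5618, -0.2389, 0.2488]
tool_rot: [0.057, 3.104, -0.032]
contact_force: [0.9, -0.7, 0.2]
opening: 0.0853
```

Call:
{"op": "jog_arm", "data": {"steps": [{"dx": 0.06,"dy": -0.9,"dz": 0,"twist": 0},{"dx": 0.06,"dy": -1.6,"dz": 0,"twist": 0},{"dx": 0.06,"dy": -1.9,"dz": 0,"twist": 0},{"dx": 0.06,"dy": -1.9,"dz": 0,"twist": 0}]}}

```text
t: 8.0
tool_pos: [0.5653, -0.3532, 0.2488]
tool_rot: [0.058, 3.104, -0.031]
contact_force: [0.8, 0.7, -0.2]
opening: 0.0855
```

```bash
python3 tilt.py; python3 -c "
from h import *
snap('wrist','w7')"
```

```text
8.0 [ 0.5653 -0.3532  0.2488] z [ 0.0369 -0.021  -0.9991] tilt in tool x,y -2.16 -1.12 jaw ang 87.8 F [ 0.8  0.7 -0.2] T [0.09 0.01 0.  ] open 0.0855 q [-0.673  0.112  1.521  0.007  1.466 -2.207]
```

View pics/w7.png

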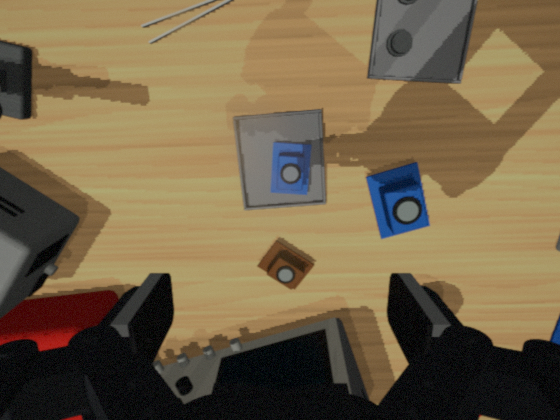

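```bash
python3 - <<'E'
from h import *
im=snap('wrist','w8')
crop('w8',225,100,345,215,5,'w8c');crop('w8',225,100,445,300,3.5,'w8d')
E
python3 tilt.py
```

```text
8.1 [ 0.5656 -0.3516  0.2489] z [ 0.0371 -0.0208 -0.9991] tilt in tool x,y -2.17 -1.11 jaw ang 87.9 F [ 0.8 -0.   0.1] T [0.01 0.04 0.  ] open 0.0856 q [-0.671  0.111  1.522  0.007  1.466 -2.207]
```

View pics/w8c.png

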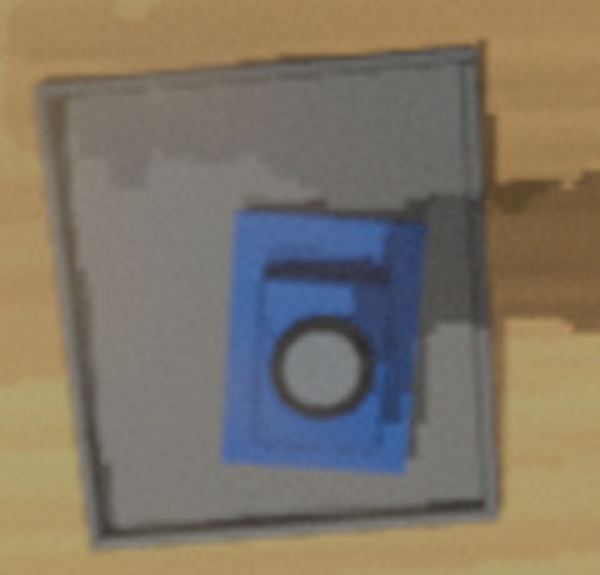

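View pics/w8d.png

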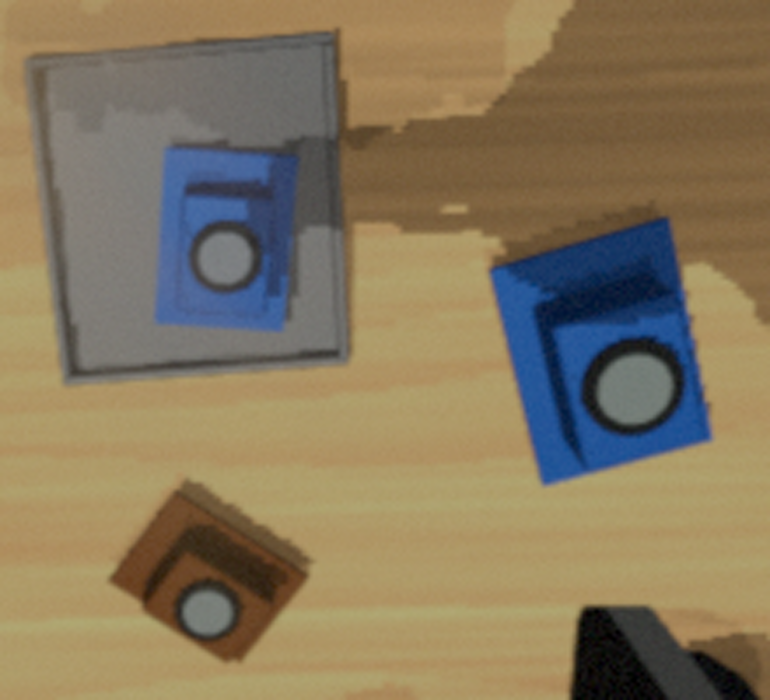

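Run:
```python
from h import *
im=ld('w8');c=lambda x,y:(225+x/5,100+y/5)
F=np.array([pt(im,*c(*p),.0145)[:2] for p in [(237,210),(427,228),(407,472),(222,460)]])
print(F.round(4),F.mean(0))
for a,b in [(0,3),(1,2),(0,1),(3,2)]:
    d=F[b]-F[a];print(np.hypot(*d).round(4),np.degrees(np.arctan2(d[1],d[0])).round(1))
H=np.array([pt(im,*c(*p),.0345)[:2] for p in [(262,282),(392,288),(380,455),(252,445)]]);print(H.round(4),H.mean(0))
print('lens',pt(im,*c(323,367)),'flange z',pt(im,*c(240,300))[2],'tray floor',pt(im,*c(150,300)))
t=ld('top0');print(pt(t,330+366/6,180+300/6,.0365))
```

```text
[[ 0.5382 -0.363 ]
 [ 0.5432 -0.3245]
 [ 0.5947 -0.3293]
 [ 0.5908 -0.3685]] [ 0.56672484 -0.34633415]
0.0529 -6.0
0.0518 -5.3
0.0389 82.6
0.0395 84.3
[[ 0.5495 -0.3579]
 [ 0.5516 -0.3326]
 [ 0.5852 -0.3355]
 [ 0.5823 -0.3612]] [ 0.56715111 -0.34677774]
lens [ 0.56612795 -0.3464503   0.03752583] flange z 0.014570773186897312 tray floor [ 0.55805799 -0.38289909  0.00358951]
[ 0.5666979  -0.34937113  0.0365    ]
```

Call:
{"op": "jog_arm", "data": {"steps": [{"dx": 0.02,"dy": 0.08,"dz": -0.8,"twist": -0.37},{"dx": 0.02,"dy": 0.08,"dz": -1.6,"twist": -0.37},{"dx": 0.02,"dy": 0.08,"dz": -2.4,"twist": -0.37},{"dx": 0.02,"dy": 0.08,"dz": -2.8,"twist": -0.37},{"dx": 0.02,"dy": 0.08,"dz": -2.8,"twist": -0.37}]}}

```text
t: 8.72
tool_pos: [0.5656, -0.3438, 0.0782]
tool_rot: [0.152, 3.105, -0.028]
contact_force: [-0.5, -0.3, 0.7]
opening: 0.085
```

```bash
python3 -c "
from h import *
snap('wrist','w9')"; python3 tilt.py
```

```text
8.775 [ 0.5669 -0.3451  0.0806] z [ 0.0347 -0.022  -0.9992] tilt in tool x,y -2.11 -1.06 jaw ang 84.3 F [-0.8 -0.8  0.2] T [-0.04  0.    0.  ] open 0.0855 q [-0.661  0.246  1.661  0.004  1.193 -2.134]
```

View pics/w9.png

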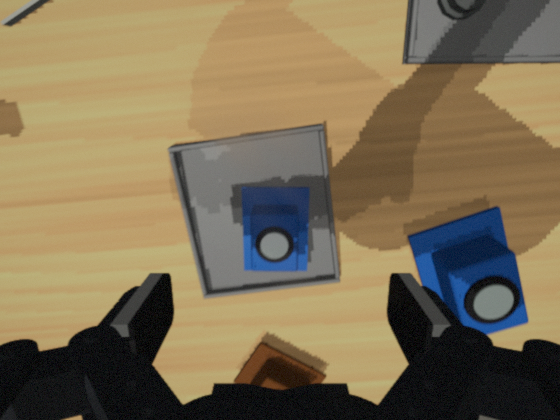

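Run:
```python
from h import *
crop('w9',160,120,350,310,4,'w9c')
```

```text
(no output)
```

View pics/w9c.png

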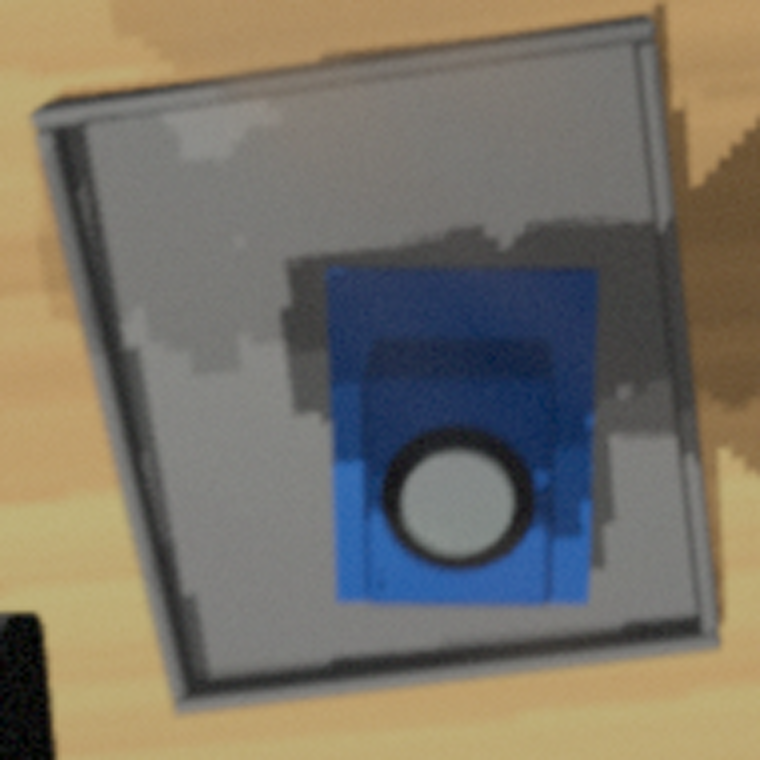

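```bash
python3 - <<'E'
from h import *
im=ld('w9');c=lambda x,y:(160+x/4,120+y/4)
F=np.array([pt(im,*c(*p),.0145)[:2] for p in [(327,267),(600,267),(590,604),(338,603)]])
print(F.mean(0))
for a,b in [(0,3),(1,2),(0,1),(3,2)]:
    d=F[b]-F[a];print(np.hypot(*d).round(4),np.degrees(np.arctan2(d[1],d[0])).round(1))
E
python3 tilt.py
```

```text
[ 0.56688153 -0.34710495]
0.054 -5.8
0.054 -5.8
0.0393 84.6
0.0393 84.6
8.775 [ 0.5669 -0.3451  0.0806] z [ 0.0347 -0.022  -0.9992] tilt in tool x,y -2.11 -1.06 jaw ang 84.3 F [-0.8 -0.8  0.2] T [-0.04  0.    0.  ] open 0.0855 q [-0.661  0.246  1.661  0.004  1.193 -2.134]
```

Call:
{"op": "jog_arm", "data": {"steps": [{"dx": 0.01,"dy": -0.03,"dz": -0.4,"twist": 0},{"dx": 0.01,"dy": -0.03,"dz": -0.8,"twist": 0},{"dx": 0.01,"dy": -0.03,"dz": -1.05,"twist": 0},{"dx": 0.01,"dy": -0.03,"dz": -1.07,"twist": 0}]}}

```text
t: 9.28
tool_pos: [0.5668, -0.3463, 0.015]
tool_rot: [0.153, 3.104, -0.029]
contact_force: [0.5, -0.1, 0.8]
opening: 0.0851
```

```bash
python3 tilt.py
```

```text
9.275 [ 0.5668 -0.3463  0.015 ] z [ 0.0329 -0.0206 -0.9992] tilt in tool x,y -1.99 -0.99 jaw ang 84.3 F [ 0.5 -0.1  0.8] T [ 0.04 -0.   -0.02] open 0.0851 q [-0.662  0.331  1.681  0.005  1.091 -2.137]
```

Call:
{"op": "jog_arm", "data": {"steps": [{"dx": 0,"dy": 0,"dz": 0.03,"twist": 0},{"dx": 0,"dy": 0,"dz": 0.03,"twist": 0},{"dx": 0,"dy": 0,"dz": 0.03,"twist": 0},{"dx": 0,"dy": 0,"dz": 0.03,"twist": 0},{"dx": 0,"dy": 0,"dz": 0.03,"twist": 0}], "gripper": 255, "newtons": 70}}

```text
t: 9.9
tool_pos: [0.5674, -0.3467, 0.0178]
tool_rot: [0.153, 3.103, -0.031]
contact_force: [-0.1, -1.4, 3.5]
opening: 0.0243
```

```bash
python3 tilt.py;python3 -c "
from h import *
snap('wrist','w10')"
```

```text
9.9 [ 0.5674 -0.3467  0.0178] z [ 0.0342 -0.0215 -0.9992] tilt in tool x,y -2.07 -1.03 jaw ang 84.3 F [-0.1 -1.4  3.5] T [ 0.06 -0.02  0.01] open 0.0243 q [-0.662  0.328  1.68   0.005  1.094 -2.137]
```

View pics/w10.png

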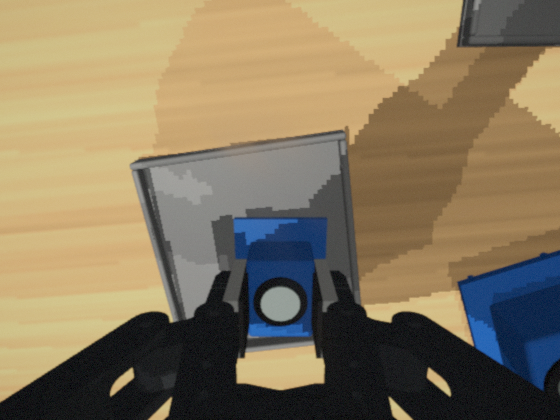

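Call:
{"op": "jog_arm", "data": {"steps": [{"dx": 0,"dy": 0,"dz": 0.3,"twist": 0},{"dx": 0,"dy": 0,"dz": 1,"twist": 0},{"dx": 0,"dy": 0,"dz": 1.8,"twist": 0},{"dx": 0,"dy": 0,"dz": 2.6,"twist": 0},{"dx": 0,"dy": 0.3,"dz": 3.4,"twist": 0}]}}

```text
t: 10.58
tool_pos: [0.567, -0.3292, 0.2241]
tool_rot: [0.155, 3.102, -0.032]
contact_force: [0.5, -0.1, -0.2]
opening: 0.0243
```

```bash
python3 tilt.py;python3 -c "
from h import *
snap('wrist','w11')"
```

```text
10.575 [ 0.567  -0.3292  0.2241] z [ 0.0345 -0.0222 -0.9992] tilt in tool x,y -2.1 -1.07 jaw ang 84.3 F [ 0.5 -0.1 -0.2] T [ 0.03 -0.02 -0.04] open 0.0243 q [-0.641  0.102  1.574  0.003  1.425 -2.112]
```

View pics/w11.png

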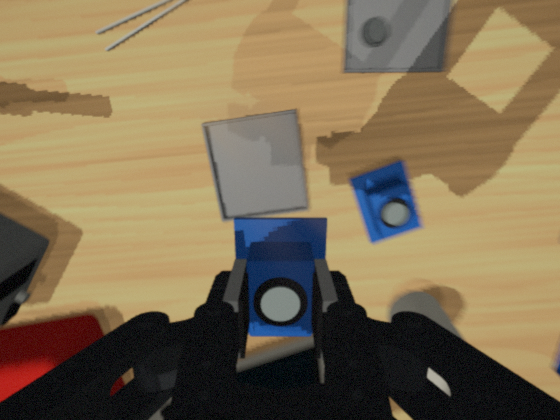

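Call:
{"op": "jog_arm", "data": {"steps": [{"dx": 0,"dy": 0.6,"dz": 0.3,"twist": 0},{"dx": 0,"dy": 1.4,"dz": 0.4,"twist": 0},{"dx": 0,"dy": 2.3,"dz": 0.4,"twist": 0},{"dx": 0,"dy": 3.2,"dz": 0.4,"twist": 0},{"dx": 0,"dy": 4.1,"dz": 0.4,"twist": 0}]}}

```text
t: 11.25
tool_pos: [0.5696, -0.0809, 0.2576]
tool_rot: [0.151, 3.091, -0.039]
contact_force: [0.5, -0.3, -0.0]
opening: 0.0239
```

Call:
{"op": "jog_arm", "data": {"steps": [{"dx": 0,"dy": 1,"dz": 0,"twist": 0.1},{"dx": 0,"dy": 2,"dz": 0,"twist": 0.1},{"dx": 0,"dy": 2.8,"dz": 0,"twist": 0.12},{"dx": 0,"dy": 3,"dz": 0,"twist": 0.12},{"dx": 0,"dy": 3,"dz": 0,"twist": 0.12}]}}

```text
t: 11.88
tool_pos: [0.5695, 0.0993, 0.2578]
tool_rot: [0.117, 3.092, -0.039]
contact_force: [0.3, 0.0, -0.2]
opening: 0.0241
```

```bash
python3 -c "
from h import *
snap('wrist','w12')";python3 -c "
from h import *
snap('wrist','w13');crop('w13',180,20,380,270,3,'w13c')"; python3 tilt.py
```

```text
11.975 [0.5697 0.098  0.2577] z [ 0.0459 -0.0273 -0.9986] tilt in tool x,y -2.74 -1.36 jaw ang 85.5 F [ 0.2 -0.2  0.3] T [ 0.01 -0.05 -0.06] open 0.0243 q [ 0.056 -0.1    1.72  -0.03   1.477 -1.435]
```

View pics/w13.png

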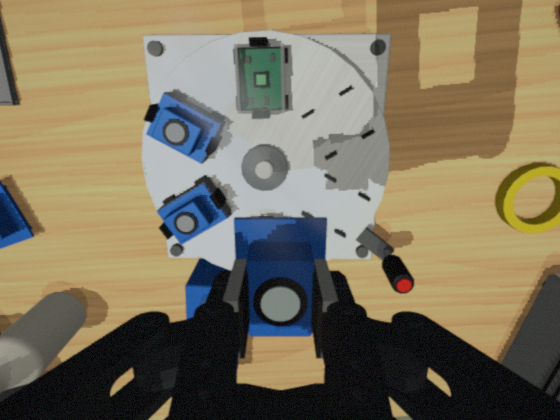

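View pics/w13c.png

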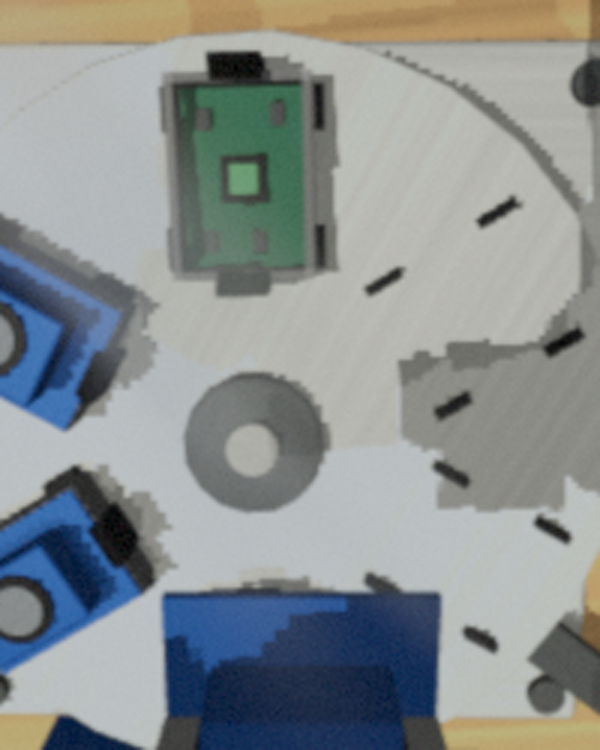

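```bash
python3 -c "
from h import *
crop('w13',220,30,310,125,7,'w13d')"
```

```text
(no output)
```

View pics/w13d.png

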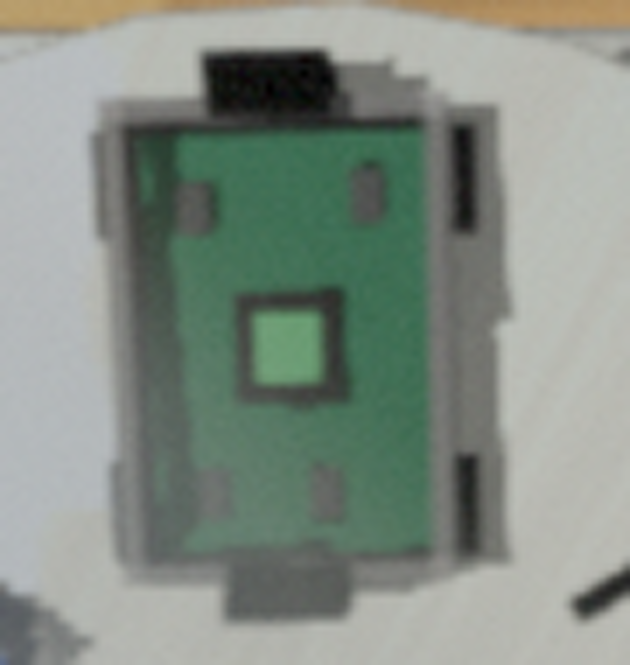

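Run:
```python
from h import *
im=ld('w13');c=lambda x,y:(220+x/7,30+y/7)
for q in ([(128,120),(428,120),(432,555),(147,560)],[(103,103),(441,103),(446,578),(120,578)]):
    F=np.array([pt(im,*c(*p),.078)[:2] for p in q]);print(F.round(4),F.mean(0).round(4))
    for a,b in [(0,3),(1,2),(0,1),(3,2)]:
        d=F[b]-F[a];print(np.hypot(*d).round(4),np.degrees(np.arctan2(d[1],d[0])).round(1))
c2=lambda x,y:(180+x/3,20+y/3)
print('hub',pt(im,*c2(255,440)),pt(im,*c2(252,450)))
S=np.array([pt(im,*p)[:3] for p in [(154,48),(378,47),(176,250)]]);print(S.round(4),(S[1]+S[2])/2)
d=S[2]-S[0];print(np.degrees(np.arctan2(d[1],d[0])))
# cover flange far edge in view, z at its height
print('flange front corners',[pt(im,u,v).round(4) for u,v in [(238,222),(323,222)]])
t=ld('t5');g=lambda x,y:(210+x/6,170+y/6)
print('top-housing',pt(t,*g(290,464),.0665))
```

```text
[[0.4589 0.0696]
 [0.4616 0.1039]
 [0.5095 0.1007]
 [0.5074 0.0663]] [0.4843 0.0851]
0.0487 -3.9
0.048 -3.8
0.0344 85.4
0.0344 86.6
[[0.4569 0.067 ]
 [0.46   0.1055]
 [0.5123 0.1022]
 [0.5093 0.0628]] [0.4846 0.0844]
0.0526 -4.6
0.0524 -3.7
0.0386 85.4
0.0395 85.6
hub [0.55925516 0.08138182 0.06924333] [0.56231359 0.08016873 0.06907945]
[[ 0.4473 -0.0186  0.0179]
 [ 0.4636  0.1942  0.0182]
 [ 0.6597 -0.0341  0.018 ]] [0.56166172 0.08004007 0.01808598]
-4.187803737582406
flange front corners [array([0.5424, 0.0834, 0.2547]), array([0.5452, 0.1188, 0.2538])]
top-housing [0.48433527 0.08255273 0.0665    ]
```

Call:
{"op": "jog_arm", "data": {"steps": [{"dx": -0.6,"dy": -0.1,"dz": 0,"twist": 0},{"dx": -1.2,"dy": -0.2,"dz": -0.3,"twist": 0},{"dx": -1.41,"dy": -0.22,"dz": -1.1,"twist": 0.02},{"dx": -1.41,"dy": -0.22,"dz": -1.8,"twist": 0.02},{"dx": -1.41,"dy": -0.22,"dz": -1.9,"twist": 0.02}]}}

```text
t: 12.6
tool_pos: [0.4827, 0.0834, 0.1403]
tool_rot: [0.119, 3.099, -0.041]
contact_force: [0.1, -0.3, -0.8]
opening: 0.0244
```

```bash
python3 -c "
from h import *
snap('wrist','w14')
snap('scene','s14');crop('s14',230,120,390,260,5,'s14c')"; python3 tilt.py
```

```text
12.7 [0.4852 0.0839 0.1438] z [ 0.0453 -0.0275 -0.9986] tilt in tool x,y -2.71 -1.37 jaw ang 85.6 F [ 1.  -0.6  0.1] T [ 0.02  0.03 -0.02] open 0.0243 q [ 0.037 -0.23   2.027 -0.03   1.3   -1.451]
```

View pics/w14.png

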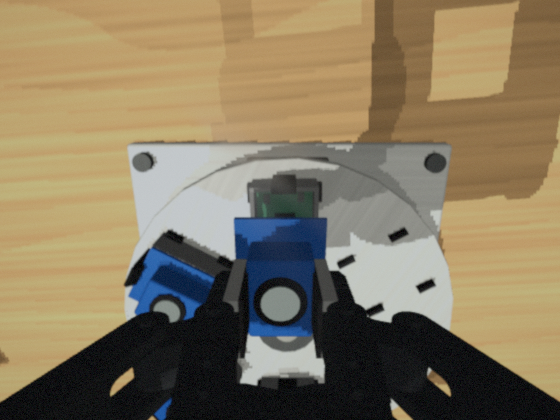

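View pics/s14c.png

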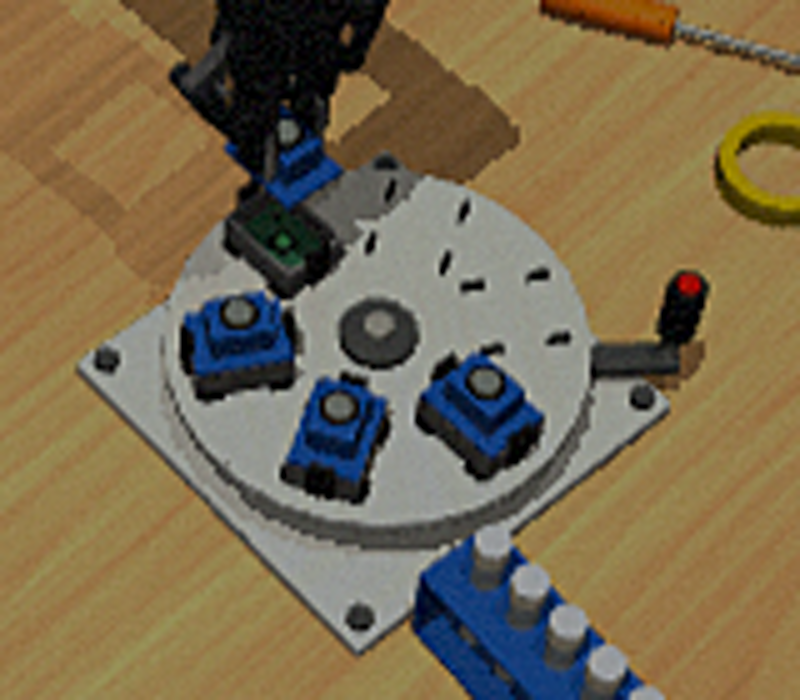

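```bash
python3 -c "
from h import *
snap('wrist','w15');crop('w15',220,160,350,260,6,'w15c')"; python3 tilt.py
```

```text
12.75 [0.4862 0.0841 0.1453] z [ 0.048  -0.0273 -0.9985] tilt in tool x,y -2.86 -1.35 jaw ang 85.6 F [ 0.4 -0.1  0.7] T [0.01 0.   0.06] open 0.0243 q [ 0.037 -0.231  2.025 -0.03   1.3   -1.451]
```

View pics/w15c.png

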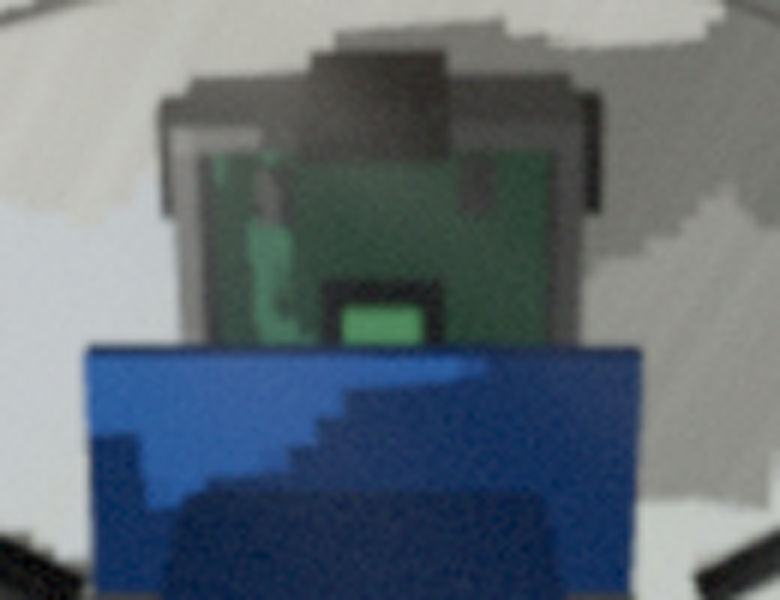

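Run:
```python
from h import *
im=ld('w15');c=lambda x,y:(220+x/6,160+y/6)
u=np.array([np.cos(np.radians(-4.3)),np.sin(np.radians(-4.3))])
a,b=[pt(im,*c(*p),.078)[:2] for p in [(205,152),(553,152)]];print(np.hypot(*(b-a)));h=(a+b)/2+u*.0245
z=.1453-.0033
p,q=[pt(im,*c(*p),z)[:2] for p in [(86,346),(642,346)]];print(np.hypot(*(p-q)));k=(p+q)/2+u*.0265
print('housing',h,'cover',k,'diff/60',(h-k)/.06, np.degrees(np.arctan2(*(b-a)[::-1])),np.degrees(np.arctan2(*(q-p)[::-1])))
```

```text
0.03365731112794347
0.03813603375686924
housing [0.48492972 0.08460224] cover [0.483325   0.08470774] diff/60 [ 0.02674524 -0.00175824] 85.9565419723745 86.09407780700458
```

Call:
{"op": "jog_arm", "data": {"steps": [{"dx": 0,"dy": 0,"dz": -0.25,"twist": 0},{"dx": 0,"dy": 0,"dz": -0.5,"twist": 0},{"dx": 0,"dy": 0,"dz": -0.75,"twist": 0},{"dx": 0,"dy": 0,"dz": -0.84,"twist": 0},{"dx": 0,"dy": 0,"dz": -0.84,"twist": 0}]}}

```text
t: 13.38
tool_pos: [0.4857, 0.0842, 0.0941]
tool_rot: [0.117, 3.092, -0.04]
contact_force: [0.8, 0.6, -1.2]
opening: 0.0247
```

```bash
python3 -c "
from h import *
snap('wrist','w16');crop('w16',180,140,380,340,3.5,'w16c');
snap('top','t16');crop('t16',230,190,300,270,8,'t16c')"; python3 tilt.py
```

```text
13.475 [0.4865 0.0842 0.0952] z [ 0.0485 -0.0273 -0.9984] tilt in tool x,y -2.89 -1.35 jaw ang 85.6 F [ 0.1  0.2 -0.4] T [ 0.11  0.04 -0.02] open 0.0244 q [ 0.037 -0.17   2.063 -0.031  1.201 -1.448]
```

View pics/w16c.png

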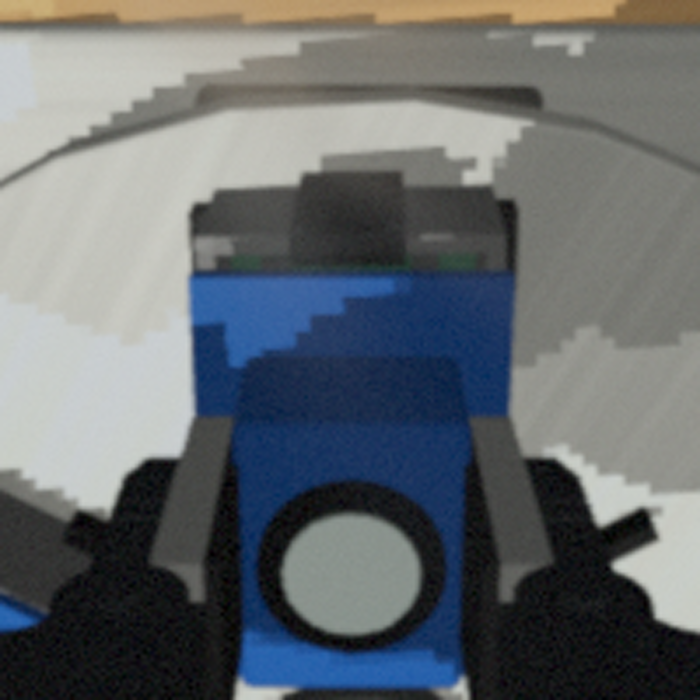

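View pics/t16c.png

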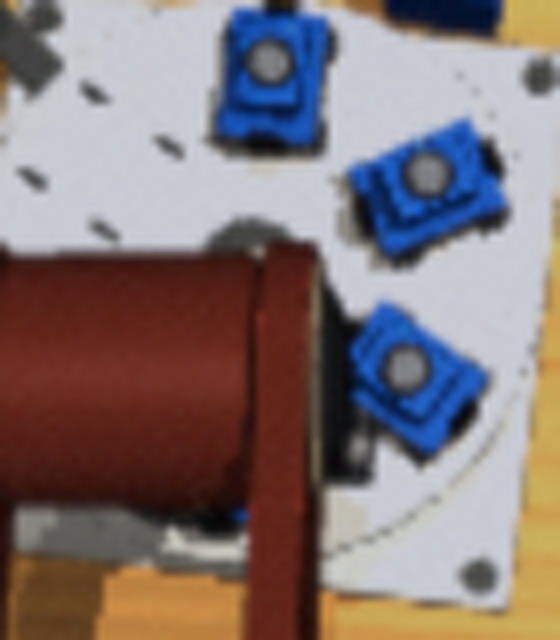

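```bash
python3 - <<'E'
from h import *
im=ld('w16');c=lambda x,y:(180+x/3.5,140+y/3.5)
u=np.array([np.cos(np.radians(-4.3)),np.sin(np.radians(-4.3))])
k=pt(im,*c(352,272),.0919);print('front edge',k,'cover ctr',k[:2]+u*.0265)
n=pt(im,*c(350,173),.0895);n2=pt(im,*c(350,262),.0895);print('catch top outer',n,n2)
for y in (190,215,235,262): print(y,pt(im,*c(352,y)).round(4),pt(im,*c(250,y)).round(4))
E
python3 tilt.py
```

```text
front edge [0.45751325 0.08697348 0.0919    ] cover ctr [0.48393865 0.08498654]
catch top outer [0.44610749 0.08755562 0.0895    ] [0.45710917 0.08670953 0.0895    ]
190 [0.4537 0.0868 0.0709] [0.4565 0.0716 0.0581]
215 [0.4539 0.087  0.0812] [0.4568 0.0727 0.0692]
235 [0.4542 0.0871 0.088 ] [0.4568 0.0736 0.0778]
262 [0.4585 0.0868 0.0857] [0.4656 0.0712 0.0632]
13.475 [0.4865 0.0842 0.0952] z [ 0.0485 -0.0273 -0.9984] tilt in tool x,y -2.89 -1.35 jaw ang 85.6 F [ 0.1  0.2 -0.4] T [ 0.11  0.04 -0.02] open 0.0244 q [ 0.037 -0.17   2.063 -0.031  1.201 -1.448]
```

Call:
{"op": "jog_arm", "data": {"steps": [{"dx": 0.01,"dy": 0,"dz": -0.05,"twist": 0},{"dx": 0.01,"dy": 0,"dz": -0.1,"twist": 0},{"dx": 0.01,"dy": 0,"dz": -0.13,"twist": 0}]}}

```text
t: 13.85
tool_pos: [0.4901, 0.0842, 0.0916]
tool_rot: [0.117, 3.083, -0.039]
contact_force: [-6.7, -0.8, 20.2]
opening: 0.0246
```

```bash
python3 tilt.py
```

```text
13.85 [0.4901 0.0842 0.0916] z [ 0.055  -0.0275 -0.9981] tilt in tool x,y -3.26 -1.33 jaw ang 85.6 F [-6.7 -0.8 20.2] T [-0.1   0.67 -0.06] open 0.0246 q [ 0.037 -0.16   2.061 -0.032  1.187 -1.447]
```

```bash
python3 -c "
from h import *
snap('wrist','w17');crop('w17',180,140,380,340,3.5,'w17c');
snap('scene','s17');crop('s17',250,120,370,220,6,'s17c')"; python3 tilt.py
```

```text
13.95 [0.4901 0.0842 0.0917] z [ 0.055  -0.0274 -0.9981] tilt in tool x,y -3.26 -1.33 jaw ang 85.6 F [-3.8 -0.9 12.8] T [-0.11  0.41 -0.02] open 0.0245 q [ 0.037 -0.16   2.061 -0.032  1.187 -1.447]
```

View pics/w17c.png

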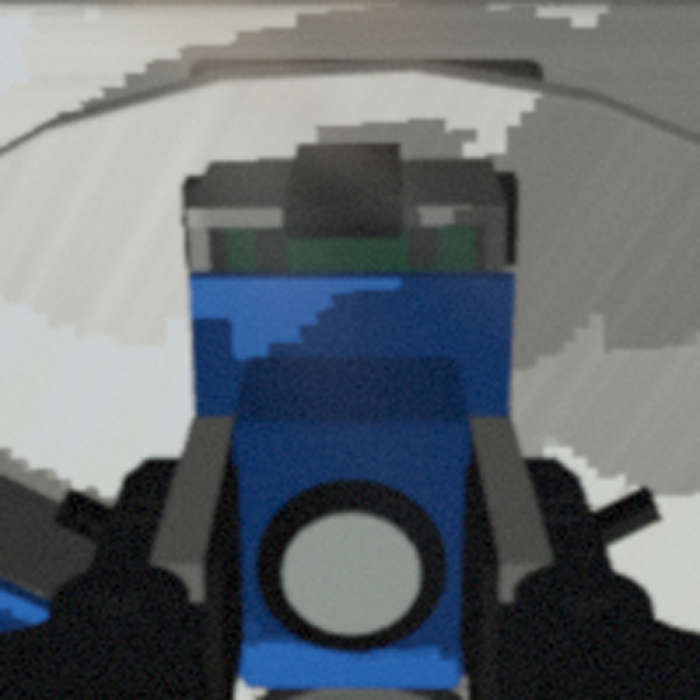

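View pics/s17c.png

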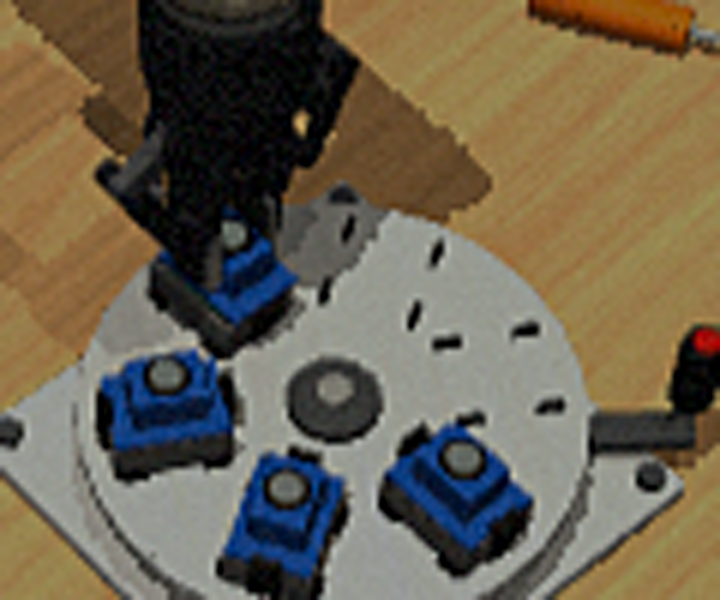

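Run:
```python
import numpy as np
from scipy.spatial.transform import Rotation as R
for t,r in [(2.12,(1.152,2.923,-.003)),(2.85,(-1.146,-2.909,.018)),(3.22,(-1.147,-2.912,.015)),(3.85,(-.186,-3.131,.022)),(4.47,(-.58,3.086,-.024)),(5.1,(-.709,3.047,-.023)),(5.52,(-.704,3.029,-.019)),(6.2,(-.704,3.032,-.019)),(6.88,(.057,3.105,-.032)),(8.72,(.152,3.105,-.028)),(9.28,(.153,3.104,-.029)),(10.58,(.155,3.102,-.032)),(11.25,(.151,3.091,-.039)),(11.88,(.117,3.092,-.039)),(12.6,(.119,3.099,-.041)),(13.38,(.117,3.092,-.04)),(13.85,(.117,3.083,-.039))]:
    m=R.from_rotvec(r).as_matrix();print(t,np.degrees(m[2,:2]).round(2),m[:2,2].round(4))
```

```text
2.12 [-0.03 -0.11] [-0.0009 -0.0017]
2.85 [ 0.55 -0.93] [-0.0181 -0.0052]
3.22 [ 0.43 -0.76] [-0.0145 -0.0046]
3.85 [ 0.24 -0.82] [-0.0058 -0.0137]
4.47 [ 0.08 -0.88] [ 0.0043 -0.0148]
5.1 [-0.54 -0.99] [ 0.0161 -0.0113]
5.52 [-1.62 -1.09] [ 0.0337 -0.0047]
6.2 [-1.45 -1.06] [ 0.0309 -0.0054]
6.88 [-2.08 -1.14] [ 0.0355 -0.0213]
8.72 [-1.92 -0.94] [ 0.0318 -0.0196]
9.28 [-1.98 -0.97] [ 0.0327 -0.0203]
10.58 [-2.09 -1.08] [ 0.0345 -0.0223]
11.25 [-2.74 -1.31] [ 0.0454 -0.0274]
11.88 [-2.75 -1.34] [ 0.0461 -0.027 ]
12.6 [-2.35 -1.42] [ 0.039  -0.0279]
13.38 [-2.75 -1.38] [ 0.0461 -0.0276]
13.85 [-3.27 -1.32] [ 0.0551 -0.0274]
```

Call:
{"op": "jog_arm", "data": {"steps": [{"dx": -0.06,"dy": 0,"dz": 0.2,"twist": 0},{"dx": -0.06,"dy": 0,"dz": 1,"twist": 0},{"dx": -0.06,"dy": 0,"dz": 1.8,"twist": 0},{"dx": -0.06,"dy": 0,"dz": 2.3,"twist": 0},{"dx": -0.06,"dy": 0,"dz": 2.3,"twist": 0}]}}

```text
t: 14.58
tool_pos: [0.4882, 0.0843, 0.2337]
tool_rot: [0.116, 3.076, -0.038]
contact_force: [-0.6, 0.1, -0.6]
opening: 0.0242
```

Call:
{"op": "jog_arm", "data": {"steps": [{"dx": 0,"dy": 0,"dz": 0,"twist": 0},{"dx": 0,"dy": 0,"dz": -0.9,"twist": 0}]}}

```text
t: 14.82
tool_pos: [0.4911, 0.0844, 0.1828]
tool_rot: [0.116, 3.067, -0.037]
contact_force: [0.8, 0.7, -1.3]
opening: 0.0244
```

```bash
python3 tilt.py
```

```text
14.825 [0.4911 0.0844 0.1828] z [ 0.0714 -0.0268 -0.9971] tilt in tool x,y -4.19 -1.22 jaw ang 85.6 F [ 0.8  0.7 -1.3] T [0.07 0.01 0.01] open 0.0244 q [ 0.037 -0.271  1.994 -0.03   1.348 -1.452]
```

```bash
for i in 1 2 3; do python3 -c "
from h import *
ctrl.get_image('top')"; python3 tilt.py; done
```

```text
14.875 [0.4839 0.0841 0.1703] z [ 0.0508 -0.0275 -0.9983] tilt in tool x,y -3.02 -1.35 jaw ang 85.6 F [-4.2 -0.6 -7.3] T [-0.01  0.22 -0.04] open 0.0244 q [ 0.037 -0.264  2.009 -0.03   1.346 -1.452]
14.925 [0.4829 0.0841 0.1712] z [ 0.0469 -0.0277 -0.9985] tilt in tool x,y -2.8 -1.38 jaw ang 85.6 F [-0.9  0.5 -2.4] T [ 0.01  0.14 -0.04] open 0.0246 q [ 0.037 -0.264  2.008 -0.03   1.352 -1.452]
14.975 [0.4847 0.0842 0.1745] z [ 0.0517 -0.0276 -0.9983] tilt in tool x,y -3.07 -1.35 jaw ang 85.6 F [-0.2 -0.5  0.9] T [-0.06  0.06  0.  ] open 0.0247 q [ 0.037 -0.266  2.004 -0.03   1.353 -1.452]
```

Call:
{"op": "jog_arm", "data": {"steps": [{"dx": 0,"dy": 0,"dz": 0,"twist": 0},{"dx": 0,"dy": 0,"dz": 0.9,"twist": 0}]}}

```text
t: 15.22
tool_pos: [0.4819, 0.084, 0.2247]
tool_rot: [0.117, 3.096, -0.041]
contact_force: [1.1, -0.5, -0.2]
opening: 0.0243
```

```bash
python3 tilt.py
```

```text
15.225 [0.4819 0.084  0.2247] z [ 0.0417 -0.0279 -0.9987] tilt in tool x,y -2.5 -1.41 jaw ang 85.6 F [ 1.1 -0.5 -0.2] T [ 0.01 -0.01  0.04] open 0.0243 q [ 0.037 -0.304  1.95  -0.03   1.455 -1.455]
```

Call:
{"op": "jog_arm", "data": {"steps": [{"dx": 0,"dy": 0,"dz": 0,"twist": 0},{"dx": 0,"dy": 0,"dz": 0.9,"twist": 0}]}}

```text
t: 15.48
tool_pos: [0.4793, 0.0839, 0.2751]
tool_rot: [0.117, 3.105, -0.042]
contact_force: [1.0, 0.3, -1.0]
opening: 0.0243
```

```bash
python3 tilt.py
```

```text
15.475 [0.4793 0.0839 0.2751] z [ 0.0326 -0.0282 -0.9991] tilt in tool x,y -1.98 -1.47 jaw ang 85.7 F [ 1.   0.3 -1. ] T [-0.04 -0.06  0.05] open 0.0243 q [ 0.037 -0.329  1.886 -0.029  1.553 -1.458]
```

Call:
{"op": "jog_arm", "data": {"steps": [{"dx": 0.13,"dy": 0,"dz": -0.8,"twist": 0},{"dx": 0.13,"dy": 0,"dz": -1.5,"twist": 0},{"dx": 0.13,"dy": 0,"dz": -2,"twist": 0},{"dx": 0.13,"dy": 0,"dz": -2.17,"twist": 0},{"dx": 0.13,"dy": 0,"dz": -2.17,"twist": 0}]}}

```text
t: 16.1
tool_pos: [0.4874, 0.084, 0.1454]
tool_rot: [0.117, 3.105, -0.042]
contact_force: [-0.4, 0.0, -0.2]
opening: 0.0245
```

```bash
for i in 1 2 3; do python3 -c "
from h import *
ctrl.get_image('top')"; done; python3 tilt.py;python3 -c "
from h import *
snap('wrist','w18');crop('w18',180,140,380,340,3.5,'w18c')"; python3 tilt.py
```

```text
16.25 [0.4885 0.084  0.1471] z [ 0.0361 -0.028  -0.999 ] tilt in tool x,y -2.18 -1.44 jaw ang 85.7 F [ 0.2 -0.1  0.2] T [ 0.   -0.03 -0.05] open 0.0244 q [ 0.037 -0.218  2.012 -0.03   1.313 -1.451]
16.3 [0.4884 0.084  0.1469] z [ 0.036  -0.0281 -0.999 ] tilt in tool x,y -2.18 -1.45 jaw ang 85.7 F [ 0.6  0.  -0.3] T [ 0.03 -0.03  0.01] open 0.0244 q [ 0.037 -0.218  2.012 -0.03   1.313 -1.451]
```

View pics/w18c.png

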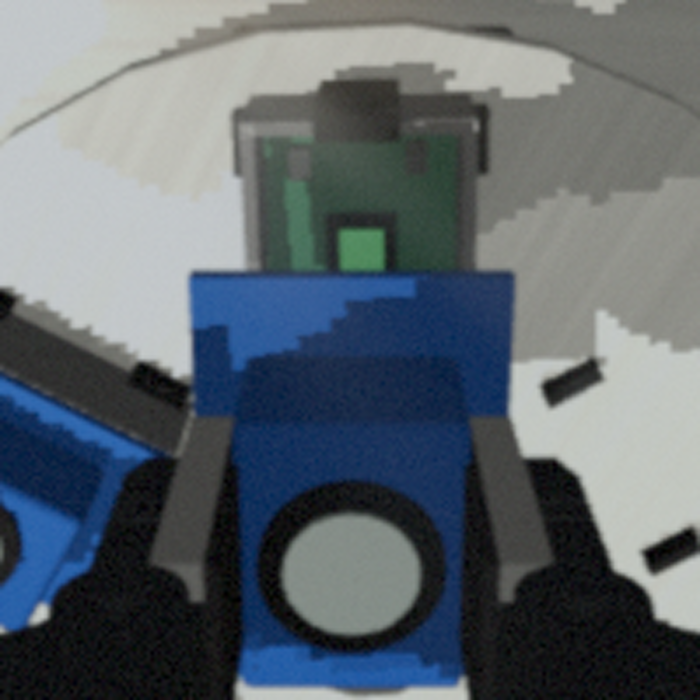

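Run:
```python
from h import *
im=ld('w18');c=lambda x,y:(180+x/3.5,140+y/3.5)
u=np.array([np.cos(np.radians(-4.3)),np.sin(np.radians(-4.3))])
for z in (.142,.1436,.145):
  k=pt(im,*c(352,272),z);print('cover ctr',k[:2]+u*.0265)
print('flange depth z',[pt(im,*c(x,285)).round(4) for x in (230,350,470)])
for y in (95,105,115,125): print(pt(im,*c(358,y)).round(4))
for x in (270,450): print([pt(im,*c(x,y)).round(4)[[0,2]] for y in (112,120,127)])
```

```text
cover ctr [0.48778438 0.08465844]
cover ctr [0.48721508 0.08474089]
cover ctr [0.48671695 0.08481302]
flange depth z [array([0.4611, 0.0722, 0.1445]), array([0.4623, 0.0864, 0.1439]), array([0.4633, 0.1006, 0.1437])]
[0.4538 0.0866 0.0745]
[0.4537 0.0868 0.0831]
[0.4547 0.0867 0.0858]
[0.4555 0.0868 0.0894]
[array([0.4565, 0.0708]), array([0.4566, 0.0767]), array([0.4576, 0.0774])]
[array([0.4584, 0.0721]), array([0.4586, 0.0774]), array([0.4596, 0.0781])]
```

Call:
{"op": "jog_arm", "data": {"steps": [{"dx": -0.05,"dy": 0,"dz": -0.25,"twist": 0},{"dx": -0.05,"dy": 0,"dz": -0.5,"twist": 0},{"dx": -0.05,"dy": 0,"dz": -0.7,"twist": 0},{"dx": -0.05,"dy": 0,"dz": -0.83,"twist": 0},{"dx": -0.05,"dy": 0,"dz": -0.83,"twist": 0}]}}

```text
t: 16.92
tool_pos: [0.4847, 0.084, 0.096]
tool_rot: [0.117, 3.104, -0.042]
contact_force: [0.2, 0.5, -0.1]
opening: 0.0244
```

```bash
for i in 1 2 3; do python3 -c "
from h import *
ctrl.get_image('top')"; done; python3 -c "
from h import *
im=snap('wrist','w19');crop('w19',180,140,380,340,3.5,'w19c')
c=lambda x,y:(180+x/3.5,140+y/3.5)
u=np.array([np.cos(np.radians(-4.3)),np.sin(np.radians(-4.3))])
z=ctrl.get_obs()['tool_pos'][2]-.0033
k=pt(im,*c(352,272),z);print('cover ctr',k[:2]+u*.0265)"; python3 tilt.py
```

```text
cover ctr [0.48445238 0.08476938]
17.125 [0.4859 0.084  0.0978] z [ 0.0371 -0.028  -0.9989] tilt in tool x,y -2.24 -1.44 jaw ang 85.7 F [-0.7 -0.1 -0.7] T [0.01 0.02 0.04] open 0.0242 q [ 0.037 -0.167  2.056 -0.031  1.217 -1.448]
```

View pics/w19c.png

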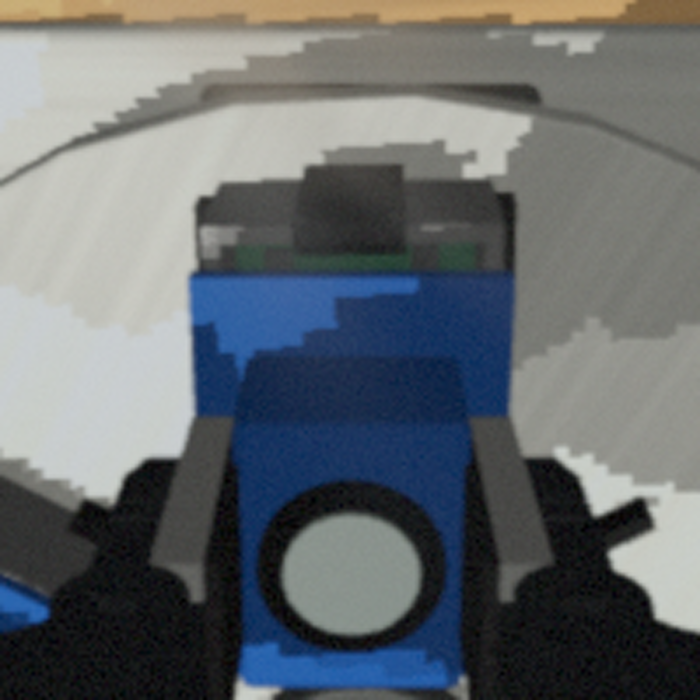

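Call:
{"op": "jog_arm", "data": {"steps": [{"dx": 0,"dy": 0,"dz": -0.1,"twist": 0},{"dx": -0.02,"dy": 0,"dz": -0.17,"twist": 0},{"dx": -0.04,"dy": 0,"dz": -0.23,"twist": 0},{"dx": -0.04,"dy": 0,"dz": -0.23,"twist": 0}]}}

```text
t: 17.62
tool_pos: [0.484, 0.084, 0.0843]
tool_rot: [0.117, 3.1, -0.041]
contact_force: [-0.1, -0.3, -1.3]
opening: 0.0239
```

```bash
python3 -c "
from h import *
im=snap('wrist','w20');crop('w20',180,140,380,340,3.5,'w20c')
c=lambda x,y:(180+x/3.5,140+y/3.5)
u=np.array([np.cos(np.radians(-4.3)),np.sin(np.radians(-4.3))])
z=ctrl.get_obs()['tool_pos'][2]-.0033
k=pt(im,*c(352,272),z);print('cover ctr',k[:2]+u*.0265)"; python3 tilt.py
```

```text
cover ctr [0.48280186 0.08476498]
17.675 [0.4835 0.084  0.0838] z [ 0.0373 -0.028  -0.9989] tilt in tool x,y -2.25 -1.44 jaw ang 85.7 F [2.9 0.1 2. ] T [ 0.07 -0.32 -0.01] open 0.0241 q [ 0.037 -0.154  2.07  -0.032  1.19  -1.447]
```

View pics/w20c.png

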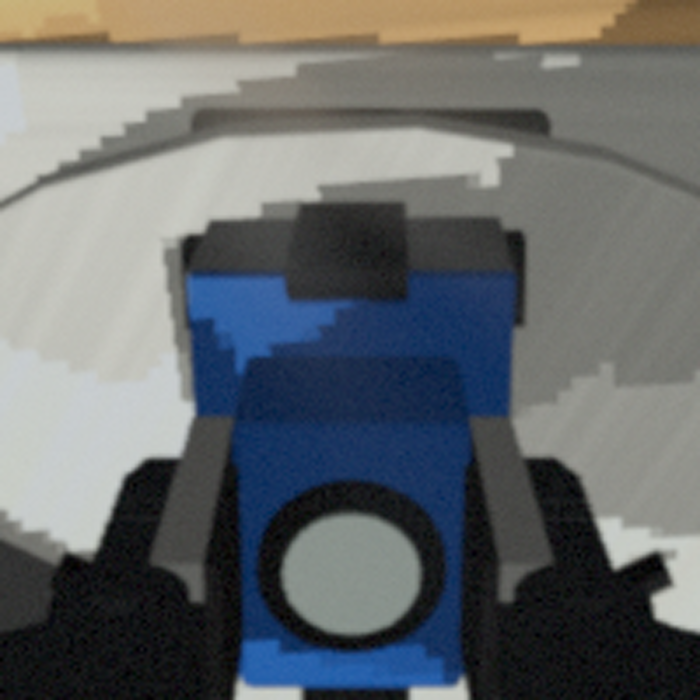

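Call:
{"op": "jog_arm", "data": {"steps": [{"dx": 0,"dy": 0,"dz": -0.05,"twist": 0},{"dx": -0.02,"dy": 0,"dz": -0.1,"twist": 0},{"dx": -0.02,"dy": 0,"dz": -0.12,"twist": 0},{"dx": -0.02,"dy": 0,"dz": -0.12,"twist": 0}]}}

```text
t: 18.18
tool_pos: [0.4839, 0.0843, 0.0833]
tool_rot: [0.117, 3.1, -0.041]
contact_force: [-17.6, -1.5, 37.2]
opening: 0.0242
```

```bash
python3 tilt.py; python3 -c "
from h import *
snap('wrist','w21');crop('w21',180,140,380,340,3.5,'w21c')
snap('scene','s21');crop('s21',250,120,370,220,6,'s21c')"; python3 tilt.py
```

```text
18.175 [0.4839 0.0843 0.0833] z [ 0.0376 -0.0278 -0.9989] tilt in tool x,y -2.27 -1.42 jaw ang 85.7 F [-17.6  -1.5  37.2] T [ 0.22  2.99 -0.03] open 0.0242 q [ 0.038 -0.152  2.069 -0.031  1.188 -1.447]
18.275 [0.4839 0.0843 0.0833] z [ 0.0377 -0.0278 -0.9989] tilt in tool x,y -2.27 -1.43 jaw ang 85.6 F [-19.1  -0.7  37.3] T [ 0.26  2.93 -0.07] open 0.0245 q [ 0.038 -0.153  2.069 -0.031  1.188 -1.447]
```

View pics/w21c.png

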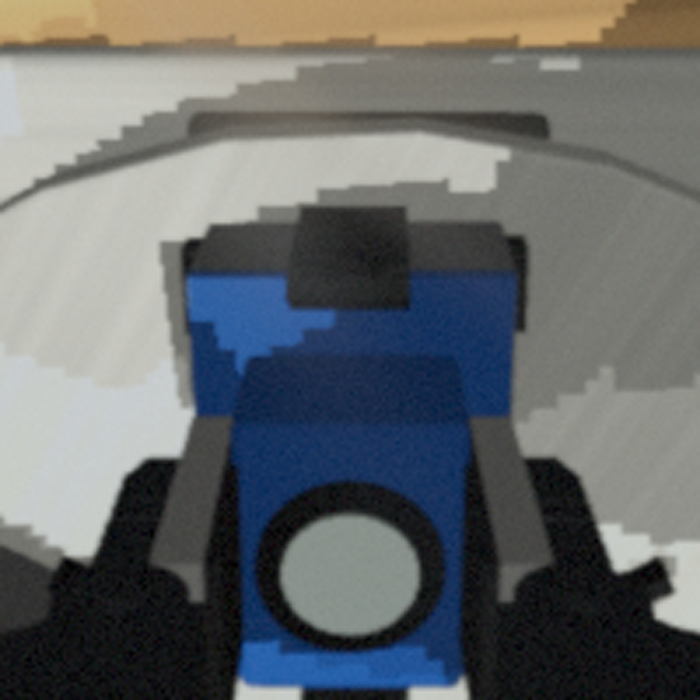

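View pics/s21c.png

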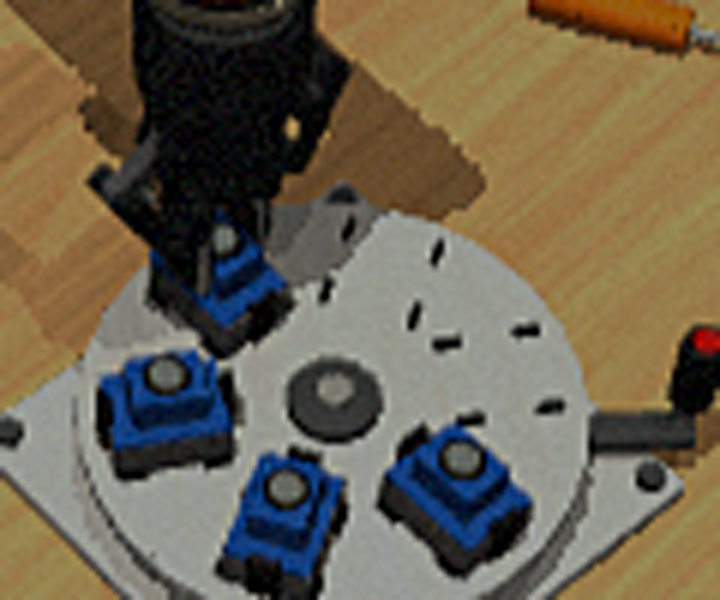

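Call:
{"op": "jog_arm", "data": {"steps": [{"dx": -0.04,"dy": 0,"dz": -0.07,"twist": 0},{"dx": -0.04,"dy": 0,"dz": -0.07,"twist": 0},{"dx": -0.04,"dy": 0,"dz": -0.07,"twist": 0}]}}

```text
t: 18.65
tool_pos: [0.4837, 0.0843, 0.0836]
tool_rot: [0.117, 3.096, -0.041]
contact_force: [-6.0, -0.6, 21.2]
opening: 0.0244
```

```bash
python3 tilt.py; python3 -c "
from h import *
im=snap('scene','s22');crop('s22',265,145,315,185,14,'s22c')
# heights of flange in the scene view
for u,v in [(296,164),(293,167),(298,167),(291,164)]: print(u,v,pt(im,u,v,r=0).round(4),im['frame'][v,u])
w=snap('wrist','w22')
for u,v in [(240,225),(321,225),(240,255),(321,255)]: print(pt(w,u,v).round(4))
"; python3 tilt.py
```

```text
18.65 [0.4837 0.0843 0.0836] z [ 0.0416 -0.0278 -0.9987] tilt in tool x,y -2.5 -1.41 jaw ang 85.6 F [-6.  -0.6 21.2] T [ 0.08  1.15 -0.03] open 0.0244 q [ 0.038 -0.156  2.072 -0.032  1.185 -1.446]
296 164 [0.4922 0.1175 0.059 ] [106  98  84]
293 167 [0.5039 0.0923 0.0798] [ 10  63 129]
298 167 [0.5119 0.104  0.0765] [78 72 63]
291 164 [0.5032 0.0842 0.1004] [ 6 11 39]
[0.4578 0.0699 0.0809]
[0.4603 0.1037 0.0805]
[0.4712 0.0685 0.0817]
[0.4742 0.1031 0.0802]
18.75 [0.4837 0.0843 0.0836] z [ 0.0415 -0.0278 -0.9988] tilt in tool x,y -2.49 -1.41 jaw ang 85.6 F [-7.4 -1.  21.5] T [0.07 1.17 0.02] open 0.0243 q [ 0.038 -0.156  2.072 -0.032  1.185 -1.446]
```

View pics/s22c.png

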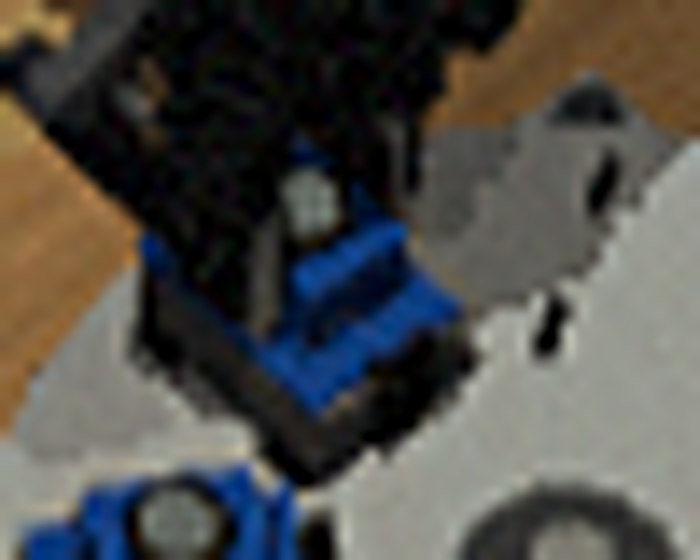

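Run:
```python
from h import *
im=ld('s22');E=np.linalg.inv(im['extrinsics'])
c=np.array([.4847,.0848]);u=np.array([.9972,-.075]);l=np.array([.075,.9972])
def pr(a,b,z):
    p=E[:3]@np.array([*(c+u*a+l*b),z,1]);return (p[0]/p[2]*im['fx']+im['cx']),(p[1]/p[2]*im['fy']+im['cy']),p[2]
for n,a,b,z in [('catch top L',.031,.007,.0895),('catch top R',.031,-.007,.0895),('nose L',.0245,.007,.083),('nose R',.0245,-.007,.083),('base L',.031,.007,.06),('flange cornerL',.0265,.0195,.0805),('flange cornerR',.0265,-.0195,.0805),('hood top L',.017,.013,.1005),('hood top R',.017,-.013,.1005)]:
    x,y,d=pr(a,b,z);r=im['range_z'][int(round(y)),int(round(x))];print(n,((x-265)*14).round(),((y-145)*14).round(),'exp depth',d.round(4),'seen',r.round(4),im['frame'][int(round(y)),int(round(x))])
crop('scene0',295,140,335,180,14,'s0c')
```

```text
catch top L 429.0 323.0 exp depth 1.2539 seen 1.2675 [46 52 78]
catch top R 375.0 360.0 exp depth 1.249 seen 1.2475 [12  8  3]
nose L 405.0 322.0 exp depth 1.262 seen 1.2655 [24 42 84]
nose R 352.0 360.0 exp depth 1.257 seen 1.2564 [  2  51 119]
base L 423.0 411.0 exp depth 1.279 seen 1.2803 [46 43 35]
flange cornerL 459.0 303.0 exp depth 1.2677 seen 1.272 [78 72 63]
flange cornerR 310.0 407.0 exp depth 1.254 seen 1.2571 [30 45 78]
hood top L 406.0 229.0 exp depth 1.2521 seen 1.3083 [75 70 57]
hood top R 305.0 298.0 exp depth 1.243 seen 1.2415 [17 38 73]
```

View pics/s0c.png

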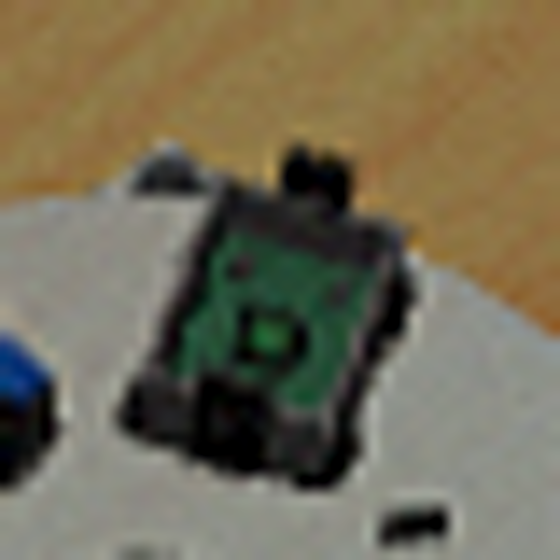

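```bash
python3 tilt.py; python3 -c "
from h import *
print(ctrl.finish_job())"; python3 tilt.py
```

```text
18.75 [0.4837 0.0843 0.0836] z [ 0.0415 -0.0278 -0.9988] tilt in tool x,y -2.49 -1.41 jaw ang 85.6 F [-7.4 -1.  21.5] T [0.07 1.17 0.02] open 0.0243 q [ 0.038 -0.156  2.072 -0.032  1.185 -1.446]
the job is handed in; nothing more can be done
None
the job is handed in; nothing more can be done
```

The cover is on the open housing and sits at its home height. I handed the job in at about 18.8 s, still gripping the cover and pressing down with about 21 N.

**What I did**
- I swung the lever once to its stop, where the force rose to about 28 N with no more travel, and let it go. Later pictures show the lever back at rest and the open housing over the anvil.
- I took the smaller blue cover from its tray, not the larger blue one or the brown one.
- The first press went wrong. Under load the arm drifted about 4 mm forward and the cover rode up on the far catch at about 20 N. I backed off, re-levelled and re-centred, and the second press went home.

**Last checks**
- **Height:** the tool stood at 83.6 mm, against the 83.8 mm I worked out for fully home.
- **Level:** the flange top measured between 79.8 and 81.7 mm at five points, so the cover is level to within the camera error. The tool leaned about 2.9°, but only about half a degree differently from when it picked the cover up flat.
- **Catches:** the near catch is clearly over the flange in the wrist picture. The far one is mostly hidden. I judged it latched from the flange height beside it and from one depth reading at its expected place; two other depth readings there were off by up to 14 mm.
- **Forces:** while seating the cover I briefly pressed with about 37 N down and 18 N sideways, then eased off. About 7 N of side load remained at the end.
- **Other items:** I saw nothing else on the bench touched or moved, though I did not take a separate final picture of each item.

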